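# Lay the battery blocks in the charging board with its stop button pressed

## Robot

A 7-joint arm with a two-finger parallel gripper is mounted at the origin on a cart in front of the work surface, level with it; the furniture and walls round the work are solid. World frame = base frame: x ahead of the robot, y to its left, z up, the work surface at z = 0. Lengths are in m, angles in degrees, forces in N, time in s.
With the tool pointing down it reaches from about 0.35 to 0.9 m from the base axis. Payload 8.1 kg.
Tool frame: the origin (TCP) lies midway between the tips of the shut fingers; the grasp point (between the pads) lies 19 mm behind it (r.grip_point_offset is the distance from the TCP to the grasp point, in m); z points along the fingers, y is the direction in which the jaws open and shut (so a half turn about z gives the same grasp; the last joint's range is limited). The gripper opens to 85 mm and grips with 20 to 120 N. Pads are 22 mm wide; open, the fingers measure 114 mm over their backs; the gripper's body (76 mm by 85 mm) begins 54 mm behind the grasp point. The pads swing forward as they close: fully open they stand 13 mm farther back than shut.
Start: joints at [59.954, 24.895, 1.432, 90.138, -0.665, 64.973, -4.303], TCP at [0.256, -0.57, 0.231] pointing down, gripper open.
Joint ranges: [-149.89, 149.89], [-25.12, 119.58], [-72.63, 75.52], [4.76, 147.25], [-75.54, 255.54], [6.69, 114.76], [-157.13, 157.13]. Speed limits (degrees/s): [127.2, 127.2, 172.46, 172.46, 180, 180, 180].

## Interface

Orientations are given as [roll, pitch, yaw] about the fixed x, y, z axes, in that order (R = Rz(yaw) Ry(pitch) Rx(roll)).
In Python, from station import r gives the robot as it stands.
- The arm moves only by the tool step_arm, never from a script. Its argument "moves" is a list that holds one entry, the list of rows, each a list of 4 numbers: the shift along the tool's x, y, z in mm, then the turn about the tool's z in rad. In form: [[[x, y, z, roll], ...]]. A call has 1 to 5 rows; each row is the pose to reach, as a shift and turn from the pose measured when the call began, along the tool's axes at that moment; what a row does not reach only later rows make up. A row lasts 1/8 s, in which the tool goes at most 62.5 mm and 10.7 degrees, less where a joint would pass 70% of its speed; a pose out of reach is approached as far as the arm can. A call with a gripper value outside its range is refused whole. "fingers" is the opening, from 0 (shut) to 1 (fully open), set as the call begins (left out, the last holds). The fingers move at their own pace and stop on an object; the grip force is fixed at half the most. Time passes only in rows, so rows that repeat a pose let the fingers close. It gives the time, the measured TCP pose, the force and the opening at its end, in the units of the state.
- r.sense(): the state, without advancing time (a new reading comes with each control period).
- r.capture(name): name is "scene" or "top" or "wrist"; returns the picture (384x512x3 uint8, blue, green, red); there is no depth.
- r.camera_model(name): a dict with "K" (3x3 intrinsics, pixels), "xyz" and "attitude" of the camera in the world. Camera axes: x right, y down, z forward; pixel columns grow to the right and rows downward; lengths in m; the calibration is good to about 2 mm. A picture is of the moment at which its call begins: read the wrist's pose just before it. camera_model takes no time and is no camera call; for the wrist camera it gives the pose at the moment of the call.
- r.job_done(): hands the job in, once; it reports no verdict.
The state is a dict: "time": time; "qpos": joint angles; "qvel": joint speeds; "joint_torque": joint torques, N m; "tcp_pos": TCP position; "ee_rot": TCP orientation; "force": force on the tool from outside, world axes, zero at the start; "torque": the same for the moment, N m; "gripper_width": opening from 0.0 (shut) to 1.0 (fully open).
Only numpy, scipy, OpenCV 4.12 (cv2) and the standard library are available. Lean on these libraries where they do the work, as an engineer would, in place of code of your own. Each camera call takes 0.05 s, during which the arm holds its last target.

## Task

Load the charging board: first press the mushroom stop button fully down so that it stays down and the board is dead. Then stand each battery block there is against the board's front edge and tip it forward over that step by pushing high against its broad face, so that each lies flat and straight in a bay of its own, terminals towards the back rail; never lift a block over the board. When all of them lie in place, turn the button's head clockwise until the button is fully up again, and leave the jars and other things alone.

Things in the scene. Friction and masses are not known exactly. Their poses are not given: they have to be found in the camera images.
- battery_a_center (a point): Centre of a loose battery block, 0.36 to 0.54 kg, upright at the start: 58 mm thick (its x, out of the broad faces with paper labels, both alike), 68 mm wide (y), 112 mm tall (z, towards the terminals). The point is 56 mm above its underside. The case is 100 mm tall; lid and two small brass terminals make up the top 12 mm, inset 3 mm. Two or three blocks are there, an absent one reads None.
- battery_a: The same block; its origin is the middle of its underside (the end without terminals), axes as at its centre.
- battery_b_center (a point): Centre of a loose battery block, 0.36 to 0.54 kg, upright at the start: 58 mm thick (its x, out of the broad faces with paper labels, both alike), 68 mm wide (y), 112 mm tall (z, towards the terminals). The point is 56 mm above its underside. The case is 100 mm tall; lid and two small brass terminals make up the top 12 mm, inset 3 mm. Two or three blocks are there, an absent one reads None.
- battery_b: The same block; its origin is the middle of its underside (the end without terminals), axes as at its centre.
- battery_c_center (a point): Centre of a loose battery block, 0.36 to 0.54 kg, upright at the start: 58 mm thick (its x, out of the broad faces with paper labels, both alike), 68 mm wide (y), 112 mm tall (z, towards the terminals). The point is 56 mm above its underside. The case is 100 mm tall; lid and two small brass terminals make up the top 12 mm, inset 3 mm. Two or three blocks are there, an absent one reads None.
- battery_c: The same block; its origin is the middle of its underside (the end without terminals), axes as at its centre.
- board: Fixed charging board, a grey slab 130 mm (its x) by 318 mm (its y), 12 mm thick. Origin: centre of its underside, on the table; x points from the front edge (x = -65 mm, a plain 12 mm step up from the table) to the back rail, y left, z up. The black rail with copper contacts stands from x = 53 to 65 mm, 46 mm above the table. Over the board a block may be at most 110 mm high (its centre above the table).
- bay_left (a point): Front end of the left bay: on the front edge of the board, at the bay's middle line, 12 mm above the table; axes as the board's, the bay's middle line at y = 100 mm of the board. The bay is 82 mm wide between ribs 18 mm wide and 5 mm high. A block tipped in over the edge lies on its broad face, centre 25 to 50 mm behind this point and about 41 mm above the table, its foot overhanging the edge by 10 to 30 mm, which is normal.
- bay_mid (a point): Front end of the middle bay: on the front edge of the board, at the bay's middle line, 12 mm above the table; axes as the board's, the bay's middle line at y = 0 mm of the board. The bay is 82 mm wide between ribs 18 mm wide and 5 mm high. A block tipped in over the edge lies on its broad face, centre 25 to 50 mm behind this point and about 41 mm above the table, its foot overhanging the edge by 10 to 30 mm, which is normal.
- bay_right (a point): Front end of the right bay: on the front edge of the board, at the bay's middle line, 12 mm above the table; axes as the board's, the bay's middle line at y = -100 mm of the board. The bay is 82 mm wide between ribs 18 mm wide and 5 mm high. A block tipped in over the edge lies on its broad face, centre 25 to 50 mm behind this point and about 41 mm above the table, its foot overhanging the edge by 10 to 30 mm, which is normal.
- stop_press (a joint): How far the mushroom button is pressed, m: 0 up, 0.006 fully down. It rides on a steep thread: 8 to 10 N on the middle of its domed cap push it down against its spring and friction, and it stays where it is left. As it goes down, the head below the cap turns anticlockwise by itself, 0.8 rad over the full travel.
- stop_turn (a joint): Angle of the button's head about its vertical axis, rad, anticlockwise from above positive: 0 when the button is up, 0.8 when fully down. Turning the gripped head clockwise (about 0.05 N m) screws it up again, 7.5 mm per rad, to the end stop at 0; the gripped head rises with it by 6 mm in all.
- stop_head (a point): Middle of the button's red turning head, half-way up its side, on its axis (z up): round, 40 mm across; its side can be gripped from 5 mm below to 5 mm above this point. It stands on the fixed grey stop box, 76 x 76 mm, 50 mm tall, whose top is 24 mm below this point with the button up and 18 mm with it down.
- stop_top (a point): Top of the button: middle of the domed red cap, 26 mm across, 3 mm proud of the turning head and 9.5 mm above its middle; the place to press, on the button's axis. The cap goes down with the button but does not turn.
- tub_red: Bystander, not to be disturbed: loose red lidded tub, 80 mm wide, 68 mm tall; origin at the centre of its underside.
- jar_rust: Bystander, not to be disturbed: loose glass jar with a dark brown lid, 66 mm wide, 60 mm tall; origin at the centre of its underside.
- bottle_red: Bystander, not to be disturbed: loose slim glass bottle with a red cap, 32 mm wide, 112 mm tall; origin at the centre of its underside.
- muller: Bystander, not to be disturbed: loose glass muller shaped like a skittle, 60 mm wide, 81 mm tall; origin at the centre of its underside.
- jar_white_1: Bystander, not to be disturbed: loose glass jar with a white lid, 60 mm wide, 88 mm tall; origin at the centre of its underside.

How it is judged:
By the outcome, as a careful person would: the job done as asked, in the order asked, and still so for the second after the job is handed in, with the robot touching nothing.
Of battery_a, battery_b, battery_c only 2 to 3 are there at a start; the rules pass over those that are not, and their reading is None.
At some moment in a run one of battery_a, battery_b, battery_c may be knocked a few centimetres aside while the robot is not near it.
It also fails if it takes over 210 s, if anything falls off the work surface, if the arm or the gripper's body presses on something with over 40 N, if the wrist force passes 120 N, or if a joint passes its speed limit or range.

## Working session

There is one attempt and no reset: what is moved stays moved. The work goes in short steps, Python scripts to look and compute and a tool call to move; the robot and the scene stay as the last step left them, time stands still between calls to the robot, and variables do not carry over. Pictures are saved under pics/ and viewed, and the job is handed in when it is done.

Besides the shell and the picture viewer there is one more tool, called after "Call:" by a JSON object that holds its "fn" and its "kwargs". step_arm: Moves the arm, as the interface text tells. Its arguments: {"type":"object","properties":{"moves":{"type":"array","items":{"type":"array","items":{"type":"array","items":{"type":"number"}}}},"fingers":{"type":"number"}},"required":["moves"]}

```bash
mkdir -p pics; ls
python3 - <<'E'
from station import r
import cv2
print(r.sense())
for n in ["scene","top","wrist"]:
    m=r.camera_model(n); print(n,m)
    cv2.imwrite(f"pics/{n}0.png",r.capture(n))
E
```

```text
pics
{'time': 0.0, 'qpos': array([59.95218239, 24.93532809,  1.42991506, 90.1901345 , -0.66512757,
       64.97441037, -4.30199838]), 'qvel': array([-0.0161117 , -0.11847894, -0.05109145,  0.0214699 ,  0.03114864,
       -0.04807232,  0.00666845]), 'joint_torque': array([-1.10578825e-03, -6.70461559e+01,  1.02420978e+00, -3.16210699e+01,
        1.53817266e-02,  1.25502699e-02,  7.48903472e-05]), 'tcp_pos': array([ 0.25564041, -0.56975462,  0.230531  ]), 'ee_rot': array([-1.79908735e+02,  7.42879670e-03,  2.41668149e+01]), 'force': array([-0.11263272,  0.53557077,  1.01843126]), 'torque': array([ 0.00408679, -0.00352695,  0.00966166]), 'gripper_width': 1.000494571048508}
scene {'K': array([[424.31741801,   0.        , 261.82301751],
       [  0.        , 424.31741801, 188.91863368],
       [  0.        ,   0.        ,   1.        ]]), 'xyz': array([-0.12364803,  0.52698552,  0.57153654]), 'attitude': array([-118.28347829,    1.51059054, -128.19308377])}
top {'K': array([[440.15753787,   0.        , 258.74447768],
       [  0.        , 440.15753787, 184.56921639],
       [  0.        ,   0.        ,   1.        ]]), 'xyz': array([ 0.51443726, -0.03172555,  1.15508406]), 'attitude': array([-177.24061627,    1.34724404,  -90.36898928])}
wrist {'K': array([[280.44756844,   0.        , 255.75712977],
       [  0.        , 280.44756844, 190.0665285 ],
       [  0.        ,   0.        ,   1.        ]]), 'xyz': array([ 0.3317101 , -0.53579381,  0.37343512]), 'attitude': array([ 1.61080885e+02,  7.07520274e-02, -6.59066884e+01])}
```

View pics/scene0.png

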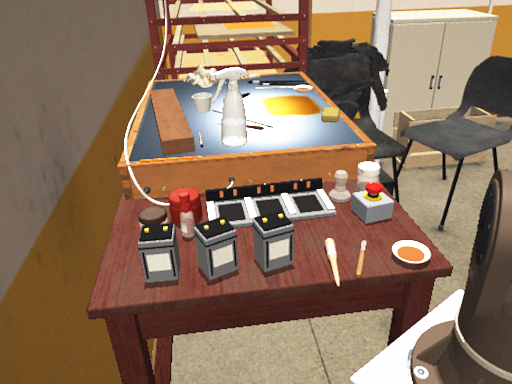

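View pics/top0.png

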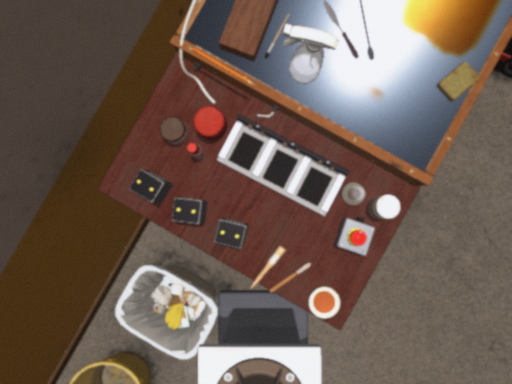

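View pics/wrist0.png

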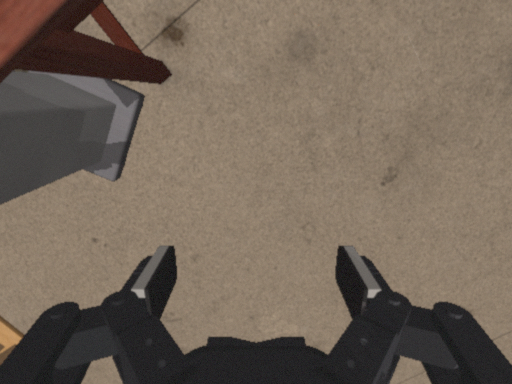

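```bash
cat > h.py <<'E'
import numpy as np, cv2
from scipy.spatial.transform import Rotation as R
from station import r
def rot(a): return R.from_euler('xyz',a,degrees=True).as_matrix()
def proj(m,p):
    c=rot(m["attitude"]).T@(np.asarray(p,float)-m["xyz"]); u=m["K"]@c; return u[:2]/u[2]
def ray(m,uv):
    d=rot(m["attitude"])@np.linalg.inv(m["K"])@np.array([uv[0],uv[1],1.0]); return m["xyz"],d
def onz(m,uv,z):
    o,d=ray(m,uv); return o+d*(z-o[2])/d[2]
def tri(m1,u1,m2,u2):
    A=[];b=[]
    for m,u in((m1,u1),(m2,u2)):
        o,d=ray(m,u); d=d/np.linalg.norm(d); P=np.eye(3)-np.outer(d,d); A.append(P);b.append(P@o)
    A=np.vstack(A);b=np.hstack(b); x=np.linalg.lstsq(A,b,rcond=None)[0]
    return x, np.linalg.norm(A@x-b)
def delta(target,s=None):
    "world target tcp -> tool-frame mm"
    s=s or r.sense(); return rot(s["ee_rot"]).T@(np.asarray(target)-s["tcp_pos"])*1000
E
python3 - <<'E'
import cv2
im=cv2.imread("pics/top0.png")[80:280,110:420]
cv2.imwrite("pics/top0z.png",cv2.resize(im,None,fx=2.5,fy=2.5,interpolation=cv2.INTER_CUBIC))
im=cv2.imread("pics/scene0.png")[150:300,120:420]
cv2.imwrite("pics/scene0z.png",cv2.resize(im,None,fx=2.6,fy=2.6,interpolation=cv2.INTER_CUBIC))
E
```

```text
(no output)
```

View pics/top0z.png

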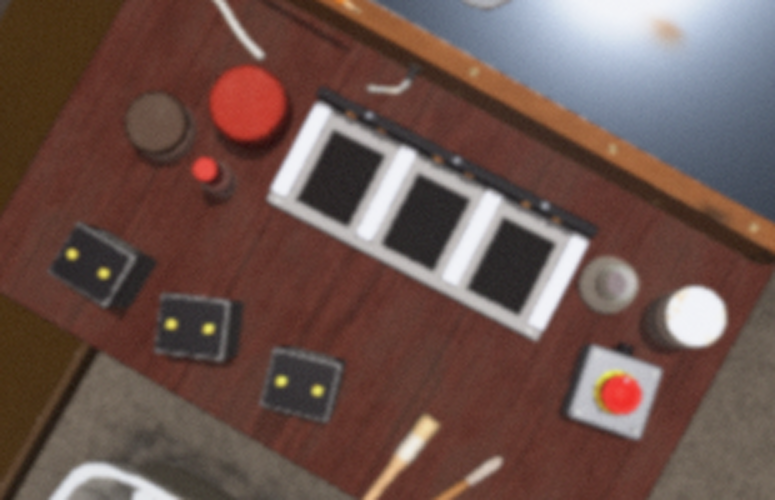

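View pics/scene0z.png

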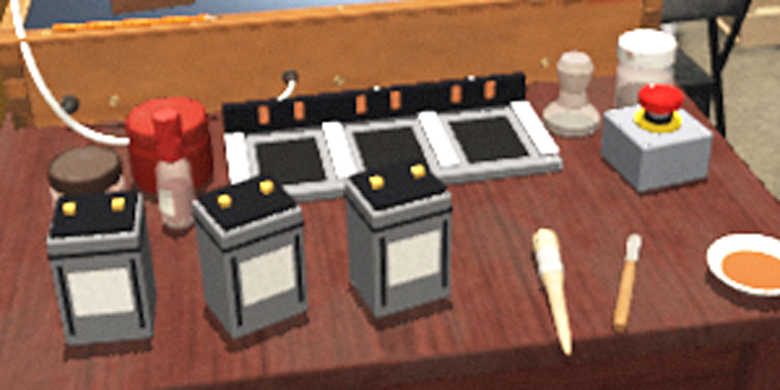

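```bash
cat > bat.py <<'E'
from h import *
def terms(im,m,z=0.112,lo=(18,90,120),hi=(40,255,255)):
    hsv=cv2.cvtColor(im,cv2.COLOR_BGR2HSV); k=cv2.inRange(hsv,lo,hi)
    n,l,s,c=cv2.connectedComponentsWithStats(k); out=[]
    for i in range(1,n):
        if s[i,4]>=3: out.append((c[i],s[i,4],onz(m,c[i],z)))
    return out
E
python3 - <<'E'
from bat import *
im=cv2.imread("pics/top0.png"); m=r.camera_model("top")
for c,a,p in terms(im,m):
    if p[0]<0.6 and p[0]>0.1: print(c.round(1),a,p.round(3))
f=lambda x,y:(110+x/2.5,80+y/2.5)
print("board front L,R, back L,R")
for x,y in((270,200),(538,338),(322,100),(594,238)): print(onz(m,f(x,y),.012).round(3))
for n,x,y,z in(("cap",622,391,.0835),("tub",248,103,.068),("rust",157,124,.06),("botl",204,168,.112),("mull",612,284,.081),("white",694,316,.088),("boxTL",587,347,.05),("boxTR",660,372,.05),("boxBL",570,414,.05),("boxBR",640,438,.05)):
    print(n,onz(m,f(x,y),z).round(3))
E
```

```text
[138.5 181. ] 16 [0.576 0.28  0.112]
[151.  188.8] 19 [0.557 0.25  0.112]
[178.  209.2] 19 [0.508 0.185 0.112]
[193. 211.] 21 [0.503 0.149 0.112]
[351.3 233.6] 41 [ 0.448 -0.224  0.112]
[222. 232.] 21 [0.453 0.08  0.112]
[236.6 235.8] 21 [0.444 0.046 0.112]
[279.  247.8] 4 [ 0.416 -0.054  0.112]
[174.1 315.1] 394 [0.259 0.193 0.112]
[156.1 310.9] 8 [0.269 0.236 0.112]
[110.  371.4] 604 [0.129 0.344 0.112]
[111. 383.] 9 [0.102 0.341 0.112]
board front L,R, back L,R
[0.635 0.101 0.012]
[ 0.489 -0.176  0.012]
[0.74  0.046 0.012]
[ 0.592 -0.236  0.012]
cap [ 0.439 -0.247  0.083]
tub [0.726 0.116 0.068]
rust [0.708 0.209 0.06 ]
botl [0.656 0.153 0.112]
mull [ 0.543 -0.24   0.081]
white [ 0.511 -0.317  0.088]
boxTL [ 0.481 -0.22   0.05 ]
boxTR [ 0.456 -0.292  0.05 ]
boxBL [ 0.414 -0.202  0.05 ]
boxBR [ 0.39  -0.271  0.05 ]
```

```bash
cat > go.py <<'E'
import sys
from h import *
def go(x,y,z,yaw=None,n=5):
    s=r.sense(); d=delta((x,y,z),s); a=0
    if yaw is not None:
        a=-np.radians((yaw-s["ee_rot"][2]+180)%360-180)
    print("tcp",s["tcp_pos"].round(4),"rpy",s["ee_rot"].round(2),"-> delta mm",d.round(1),"roll",round(a,3),"t",round(s["time"],2),"q",s["qpos"].round(0))
if __name__=="__main__": go(*map(float,sys.argv[1:]))
E
python3 go.py 0.365 -0.215 0.25 -27.8
```

```text
tcp [ 0.2557 -0.5699  0.2307] rpy [-1.7993e+02  1.0000e-02  2.4160e+01] -> delta mm [ 245.  -279.1  -19. ] roll 0.907 t 0.15 q [60. 25.  1. 90. -1. 65. -4.]
```

Call:
{"fn": "step_arm", "kwargs": {"moves": [[[40,-45,-4,0.15],[80,-90,-8,0.3],[120,-135,-12,0.45],[160,-180,-15,0.6],[200,-225,-19,0.75]]], "fingers": 0}}

```text
time: 0.78
tcp_pos: [0.346, -0.2821, 0.2499]
ee_rot: [-180.0, 0.0, -18.9]
force: [1.1, -0.4, 0.3]
gripper_width: -0.001
```

```bash
python3 go.py 0.365 -0.215 0.25 -27.8
```

```text
tcp [ 0.346  -0.2821  0.2499] rpy [-1.7995e+02  4.0000e-02 -1.8870e+01] -> delta mm [ -3.7 -69.6   0. ] roll 0.156 t 0.78 q [ 32.   7.   1. 112.  -0.  61. -76.]
```

Call:
{"fn": "step_arm", "kwargs": {"moves": [[[-2,-35,0,0.08],[-4,-70,0,0.156],[-4,-70,0,0.156],[-4,-70,0,0.156]]]}}

```text
time: 1.27
tcp_pos: [0.3646, -0.2151, 0.25]
ee_rot: [-180.0, 0.1, -27.8]
force: [0.4, -0.5, 0.2]
gripper_width: 0.003
```

Run:
```python
from h import *
m=r.camera_model("wrist"); im=r.capture("wrist"); cv2.imwrite("pics/w1.png",im); np.save("pics/w1.npy",m,allow_pickle=True)
print(r.sense()["tcp_pos"],proj(m,(.439,-.247,.0835)))
hsv=cv2.cvtColor(im,cv2.COLOR_BGR2HSV); k=cv2.inRange(hsv,(0,150,100),(8,255,255))|cv2.inRange(hsv,(172,150,100),(180,255,255))
n,l,s,c=cv2.connectedComponentsWithStats(k)
for i in range(1,n):
    if s[i,4]>60: print(s[i],c[i],onz(m,c[i],.080))
```

```text
[ 0.36448692 -0.21544224  0.24992421] [249.53134886  96.50931079]
[232  82  36  38 992] [249.41028226 100.6391129 ] [ 0.43540029 -0.24483204  0.08      ]
```

View pics/w1.png

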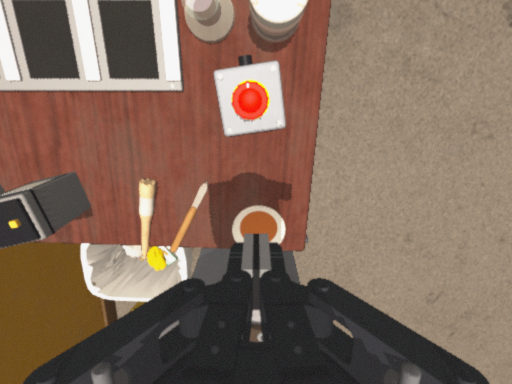

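```bash
python3 - <<'E'
from h import *
m=r.camera_model("wrist")
c=[onz(m,p,.05) for p in((215.5,71),(278,62),(285,128),(225,136))]
print(np.round(c,4),np.mean(c,0))
print([np.linalg.norm(c[i]-c[(i+1)%4]) for i in range(4)])
# board front edge corners at z=.012
print(onz(m,(181,90),.012),onz(m,(0,91),.012))
E
python3 go.py 0.436 -0.245 0.11 -27.8
```

```text
[[ 0.4809 -0.2257  0.05  ]
 [ 0.4562 -0.2921  0.05  ]
 [ 0.3874 -0.2673  0.05  ]
 [ 0.4129 -0.1988  0.05  ]] [ 0.43434338 -0.24595165  0.05      ]
[np.float64(0.07084252897295971), np.float64(0.07314808568352192), np.float64(0.07301070151089568), np.float64(0.07314271460610156)]
[ 0.48696186 -0.17202148  0.012     ] [0.59449393 0.0335888  0.012     ]
tcp [ 0.3645 -0.2154  0.2499] rpy [-1.7998e+02  6.0000e-02 -2.7830e+01] -> delta mm [ 77.2  -7.2 139.8] roll -0.001 t 1.32 q [ 26.   5.  -2. 114.   0.  60. -95.]
```

Call:
{"fn": "step_arm", "kwargs": {"moves": [[[40,-4,60,0],[76,-7,110,0],[76,-7,140,0],[76,-7,140,0],[76,-7,140,0]]]}}

```text
time: 1.95
tcp_pos: [0.4348, -0.2455, 0.1109]
ee_rot: [-180.0, 0.0, -27.9]
force: [0.4, -0.1, 0.4]
gripper_width: -0.0
```

```bash
python3 go.py 0.435 -0.245 0.0775 -27.8;python3 - <<'E'
from h import *
im=np.hstack([r.capture("wrist")]); cv2.imwrite("pics/w2.png",im)
E
```

```text
tcp [ 0.4348 -0.2455  0.1109] rpy [-1.7999e+02  2.0000e-02 -2.7890e+01] -> delta mm [-0.  -0.5 33.4] roll -0.002 t 1.95 q [ 25.  22.  -2. 115.   1.  43. -96.]
```

View pics/w2.png

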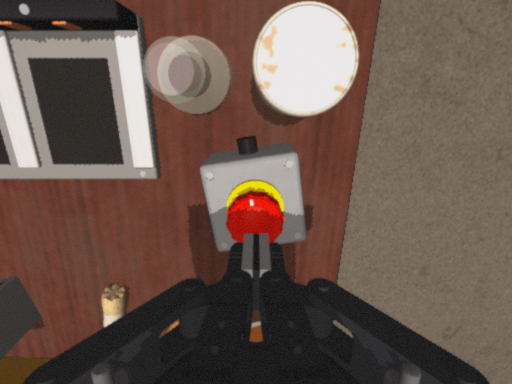

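Call:
{"fn": "step_arm", "kwargs": {"moves": [[[0,0,12,0],[0,0,22,0],[0,0,26,0],[0,0,28,0],[0,0,29,0]]]}}

```text
time: 2.62
tcp_pos: [0.4349, -0.2453, 0.0825]
ee_rot: [-180.0, -0.0, -27.9]
force: [-2.5, 0.4, 4.6]
gripper_width: -0.001
```

Call:
{"fn": "step_arm", "kwargs": {"moves": [[[0,0,1,0],[0,0,2,0],[0,0,3,0],[0,0,4,0],[0,0,4,0]]]}}

```text
time: 3.25
tcp_pos: [0.4349, -0.2453, 0.0789]
ee_rot: [-180.0, -0.0, -27.9]
force: [-1.3, 0.7, 5.4]
gripper_width: -0.001
```

Call:
{"fn": "step_arm", "kwargs": {"moves": [[[0,0,1,0],[0,0,2,0],[0,0,3,0],[0,0,3,0]]]}}

```text
time: 3.75
tcp_pos: [0.435, -0.2453, 0.077]
ee_rot: [-180.0, -0.1, -27.9]
force: [-5.1, 2.9, 18.5]
gripper_width: -0.0
```

Call:
{"fn": "step_arm", "kwargs": {"moves": [[[0,0,-15,0],[-40,0,-60,0],[-70,0,-120,0],[-90,0,-170,0],[-90,0,-175,0]]]}}

```text
time: 4.38
tcp_pos: [0.356, -0.2035, 0.2558]
ee_rot: [-180.0, -0.5, -27.9]
force: [0.3, -0.3, -1.3]
gripper_width: 0.003
```

Run:
```python
from h import *
m=r.camera_model("wrist"); im=r.capture("wrist"); 
cv2.imwrite("pics/w3.png",cv2.resize(im[40:180,190:330],None,fx=4,fy=4,interpolation=cv2.INTER_CUBIC))
hsv=cv2.cvtColor(im,cv2.COLOR_BGR2HSV); k=cv2.inRange(hsv,(0,150,100),(8,255,255))|cv2.inRange(hsv,(172,150,100),(180,255,255))
n,l,s,c=cv2.connectedComponentsWithStats(k)
for i in range(1,n):
    if s[i,4]>60: print(s[i],c[i],onz(m,c[i],.076))
m2=r.camera_model("scene"); im=r.capture("scene")
cv2.imwrite("pics/s3.png",im)
cv2.imwrite("pics/s3z.png",cv2.resize(im[150:300,120:420],None,fx=2.6,fy=2.6,interpolation=cv2.INTER_CUBIC))
```

```text
[239  71  34  37 918] [255.72984749  89.07625272] [ 0.43547157 -0.24544493  0.076     ]
```

View pics/w3.png

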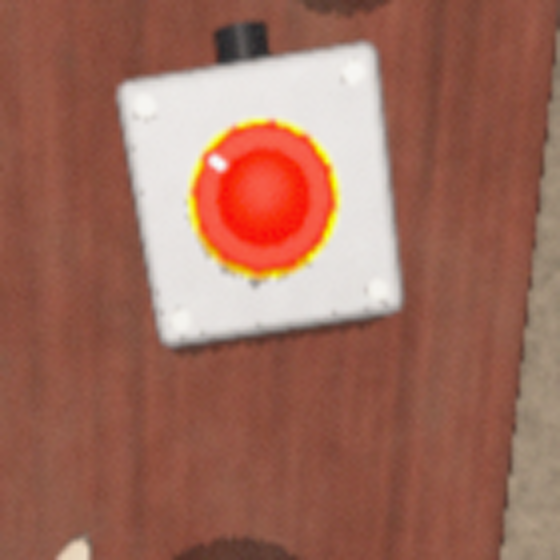

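View pics/s3z.png

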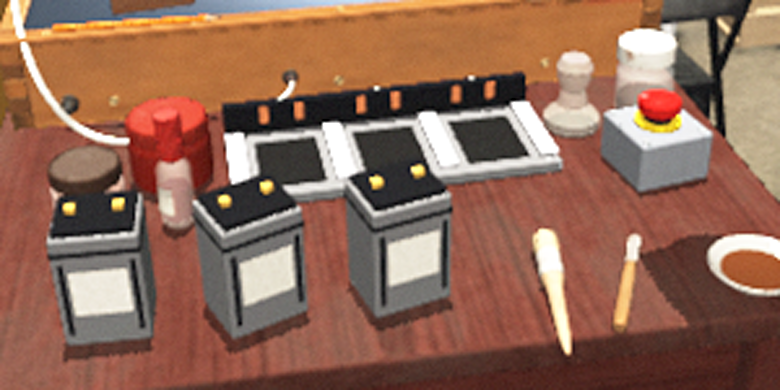

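```bash
python3 go.py 0.38 0.05 0.30 -27.8
```

```text
tcp [ 0.3558 -0.2034  0.2528] rpy [-179.98   -0.22  -27.88] -> delta mm [ -96.9 -235.3  -47.4] roll -0.001 t 4.47 q [ 25.   3.  -3. 116.   0.  60. -96.]
```

Call:
{"fn": "step_arm", "kwargs": {"moves": [[[-20,-50,-10,0],[-40,-100,-20,0],[-60,-150,-30,0],[-80,-200,-40,0],[-97,-235,-47,0]]], "fingers": 1}}

```text
time: 5.1
tcp_pos: [0.3797, 0.0521, 0.2985]
ee_rot: [-180.0, -0.1, -27.8]
force: [0.3, -0.1, 0.7]
gripper_width: 0.998
```

Call:
{"fn": "step_arm", "kwargs": {"moves": [[[0,0,0,0],[0,0,0,0]]]}}

```text
time: 5.35
tcp_pos: [0.3795, 0.0515, 0.2972]
ee_rot: [179.9, 0.0, -27.8]
force: [0.7, -1.1, 0.5]
gripper_width: 1.0
```

Run:
```python
from bat import *
m=r.camera_model("wrist"); print(r.sense()["tcp_pos"]); im=r.capture("wrist"); cv2.imwrite("pics/w4.png",im)
for c,a,p in terms(im,m): print(c.round(1),a,p.round(4))
```

```text
[0.37947438 0.0514747  0.29721829]
[444.5  12.3] 282 [ 0.4329 -0.1939  0.112 ]
[310.7 104.5] 31 [ 0.4144 -0.0369  0.112 ]
[321. 106.] 20 [ 0.4076 -0.0464  0.112 ]
[ 26.5 113.5] 75 [0.5556 0.2512 0.112 ]
[127.2 114.3] 73 [0.5017 0.1511 0.112 ]
[232.5 117.3] 73 [0.4431 0.0474 0.112 ]
[ 99.4 125.7] 70 [0.5063 0.1868 0.112 ]
[202.1 124.8] 69 [0.4521 0.0822 0.112 ]
[303.6 150.5] 99 [ 0.3709 -0.0082  0.112 ]
[302. 165.] 3 [0.3558 0.0009 0.112 ]
[296. 173.] 3 [0.3501 0.0115 0.112 ]
[296.6 178.8] 9 [0.3432 0.014  0.112 ]
[224.  202.7] 3 [0.3574 0.1079 0.112 ]
[224.8 205.4] 5 [0.3538 0.1089 0.112 ]
[239.7 206.1] 7 [0.3441 0.0927 0.112 ]
[223.2 223.8] 387 [0.3325 0.1234 0.112 ]
[205.5 227. ] 8 [0.3393 0.146  0.112 ]
[207.8 305.6] 4114 [0.2303 0.208  0.112 ]
```

View pics/w4.png

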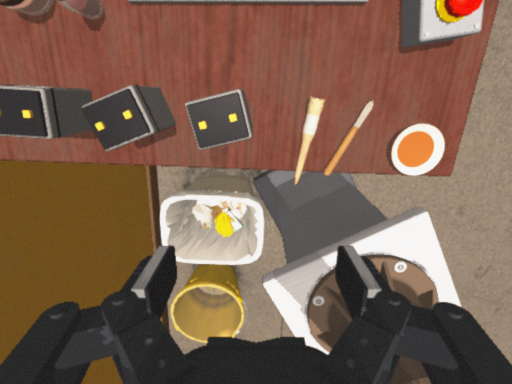

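```bash
python3 go.py 0.4476 0.0648 0.17 -14.5
```

```text
tcp [0.3795 0.051  0.2974] rpy [179.92  -0.   -27.84] -> delta mm [ 53.8 -44.2 127.3] roll -0.233 t 5.4 q [   6.   -0.  -21.  113.    0.   67. -133.]
```

Call:
{"fn": "step_arm", "kwargs": {"moves": [[[15,-12,35,-0.06],[30,-24,70,-0.13],[45,-36,105,-0.2],[54,-44,127,-0.233],[54,-44,127,-0.233]]]}}

```text
time: 6.02
tcp_pos: [0.4469, 0.0631, 0.1685]
ee_rot: [179.8, 0.2, -14.6]
force: [0.2, -0.7, 0.3]
gripper_width: 0.999
```

```bash
python3 - <<'E'
from bat import *
m=r.camera_model("wrist"); im=r.capture("wrist"); cv2.imwrite("pics/w5.png",im)
for c,a,p in terms(im,m): print(c.round(1),a,p.round(4))
E
python3 go.py 0.4476 0.0648 0.055 -14.5
```

```text
[120.4 169.2] 170 [0.502  0.1508 0.112 ]
[ 73.3 175.4] 178 [0.5065 0.1862 0.112 ]
[ 48.6 254.3] 11884 [0.4505 0.2364 0.112 ]
[364.9 184.1] 44 [ 0.445  -0.0208  0.112 ]
[380.2 183.4] 5 [ 0.4427 -0.0319  0.112 ]
[276.4 207. ] 144 [0.4439 0.0474 0.112 ]
[229.8 207.5] 131 [0.4526 0.082  0.112 ]
[344.1 220.8] 12 [ 0.4191 -0.0011  0.112 ]
[388.9 240.7] 226 [ 0.3924 -0.0332  0.112 ]
[350. 228.] 5 [ 0.4117 -0.0047  0.112 ]
[203.  247.6] 492 [0.4244 0.1129 0.112 ]
[338. 231.] 7 [0.4115 0.0049 0.112 ]
[333.8 237.8] 6 [0.4063 0.0091 0.112 ]
[340. 241.] 3 [0.4022 0.0048 0.112 ]
[182.  245.5] 8 [0.4306 0.1286 0.112 ]
[325. 252.] 7 [0.3953 0.0182 0.112 ]
[321.  258.5] 4 [0.39   0.0225 0.112 ]
[448.  266.5] 4 [ 0.3555 -0.0783  0.112 ]
[185.1 321.3] 1900 [0.3569 0.152  0.112 ]
[ 92.8 372.2] 157 [0.3208 0.259  0.112 ]
[ 95.1 381.5] 13 [0.3087 0.2624 0.112 ]
tcp [0.4471 0.0634 0.1697] rpy [ 1.7986e+02  1.6000e-01 -1.4620e+01] -> delta mm [  0.5  -1.7 114.6] roll -0.002 t 6.08 q [   4.   15.  -22.  116.    7.   50. -127.]
```

View pics/w5.png

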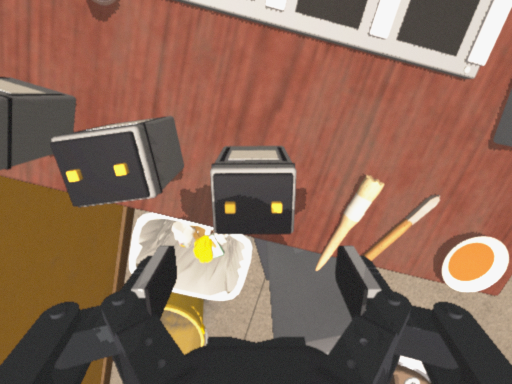

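Call:
{"fn": "step_arm", "kwargs": {"moves": [[[1,-1.5,40,0],[1,-1.5,80,0],[1,-1.5,105,0],[1,-1.5,114,0],[1,-1.5,115,0]]]}}

```text
time: 6.7
tcp_pos: [0.4483, 0.0642, 0.0553]
ee_rot: [179.9, 0.1, -14.7]
force: [0.1, 0.2, 0.4]
gripper_width: 1.001
```

Call:
{"fn": "step_arm", "kwargs": {"moves": [[[0,0,0,0],[0,0,0,0],[0,0,0,0],[0,0,0,0]]], "fingers": 0.5}}

```text
time: 7.2
tcp_pos: [0.4492, 0.0643, 0.0568]
ee_rot: [179.9, -0.0, -14.7]
force: [-1.6, -0.2, 7.2]
gripper_width: 0.79
```

```bash
python3 go.py 0.4483 0.0647 0.075 -14.1
```

```text
tcp [0.4492 0.0643 0.0568] rpy [ 1.799e+02 -1.000e-02 -1.468e+01] -> delta mm [ -1.   -0.1 -18.2] roll -0.01 t 7.2 q [  -0.   25.  -19.  123.   14.   34. -134.]
```

Call:
{"fn": "step_arm", "kwargs": {"moves": [[[0,0,-10,0],[0,0,-20,0],[0,0,-22,0]]]}}

```text
time: 7.58
tcp_pos: [0.4498, 0.0644, 0.0798]
ee_rot: [179.9, -0.1, -14.7]
force: [0.4, -0.2, -4.5]
gripper_width: 0.788
```

```bash
python3 go.py 0.474 -0.104 0.079 -27.7
```

```text
tcp [0.4498 0.0644 0.0798] rpy [ 1.7994e+02 -1.0000e-01 -1.4700e+01] -> delta mm [ 66.1 156.7   1.1] roll 0.227 t 7.58 q [   1.   23.  -20.  122.   13.   37. -132.]
```

Call:
{"fn": "step_arm", "kwargs": {"moves": [[[13,31,0,0.045],[26,62,0,0.09],[40,94,0,0.136],[53,125,0,0.18],[66,157,0,0.227]]]}}

```text
time: 8.2
tcp_pos: [0.4738, -0.1053, 0.0801]
ee_rot: [180.0, -0.1, -27.8]
force: [0.1, 0.4, -4.8]
gripper_width: 0.787
```

Call:
{"fn": "step_arm", "kwargs": {"moves": [[[0,0,0,0],[0,0,0,0]]]}}

```text
time: 8.45
tcp_pos: [0.4734, -0.105, 0.08]
ee_rot: [180.0, -0.1, -27.8]
force: [-0.5, 0.3, -5.3]
gripper_width: 0.785
```

Run:
```python
from bat import *
m=r.camera_model("wrist"); im=r.capture("wrist"); cv2.imwrite("pics/w6.png",im)
s=r.sense();print(s["tcp_pos"],s["ee_rot"])
```

```text
[ 0.47352569 -0.10440958  0.08004582] [ 1.79987308e+02 -6.24126102e-02 -2.77211858e+01]
```

View pics/w6.png

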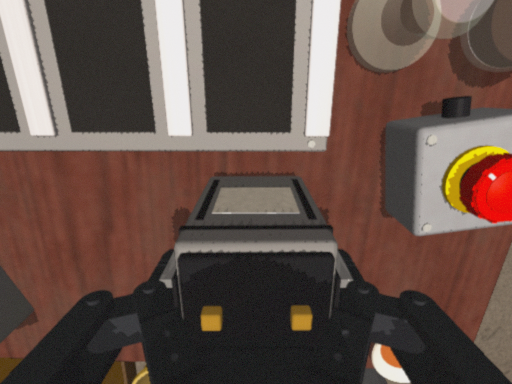

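Run:
```python
from bat import *
im=cv2.imread("pics/w6.png")
cv2.imwrite("pics/w6z.png",cv2.resize(im[100:220,140:340],None,fx=4,fy=4,interpolation=cv2.INTER_CUBIC))
```

```text
(no output)
```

View pics/w6z.png

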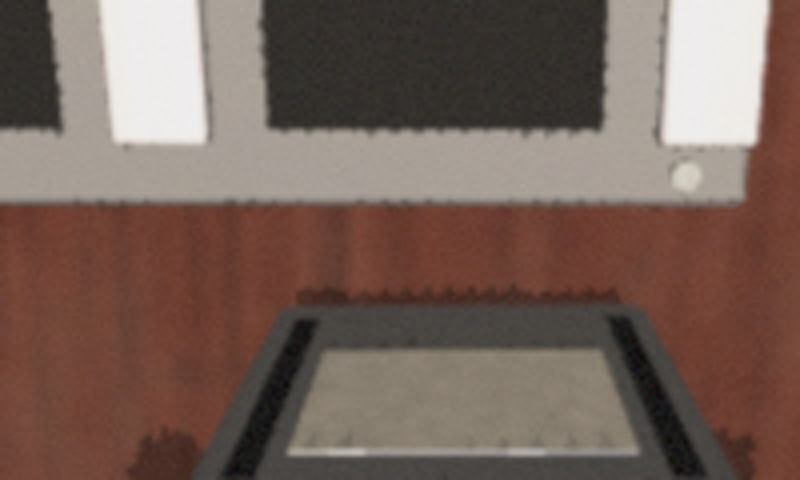

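Run:
```python
from bat import *
m=r.camera_model("wrist")
E0=onz(m,(145,150.5),.012);E1=onz(m,(325,150.5),.012); d=E0-E1; yb=d[:2]/np.linalg.norm(d[:2]); xb=np.array([yb[1],-yb[0]])
print("edge",E0,E1,np.degrees(np.arctan2(xb[1],xb[0])))
a=onz(m,(192,136),.017);b=onz(m,(305.2,136),.017); print("ribs",a,b,np.linalg.norm(a-b))
c=(a+b)/2; print("bay right ctr y along:",(c-E1)[:2]@yb)
f0=onz(m,(211,176.5),.0235);f1=onz(m,(300,176.5),.0235);print("foot",f0,f1,np.linalg.norm(f0-f1))
f=(f0+f1)/2; print("foot rel bay: y",(f-c)[:2]@yb,"gap x",-(f-E1)[:2]@xb)
tcp=r.sense()["tcp_pos"]; print("foot-front rel tcp x",(f-tcp)[:2]@xb, (f-tcp)[:2]@yb,"tcp-edge",(tcp-E1)[:2]@xb)
```

```text
edge [ 0.55057558 -0.05018119  0.012     ] [ 0.48693475 -0.17095758  0.012     ] -27.786138051608553
ribs [ 0.54331896 -0.08883992  0.017     ] [ 0.50489206 -0.16176233  0.017     ] 0.08242757526410717
bay right ctr y along: 0.05771997239192202
foot [ 0.51163849 -0.08721802  0.0235    ] [ 0.48096376 -0.14543713  0.0235    ] 0.06580579541918036
foot rel bay: y -0.005022796837021581 gap x 0.01718064147010923
foot-front rel tcp x 0.02570512852142392 7.35027487419005e-05 tcp-edge -0.042885769991533144
```

Call:
{"fn": "step_arm", "kwargs": {"moves": [[[3,-3,6,0],[6,-5,12,0],[9,-5,18,0],[11,-5,21,0],[11,-5,22,0]]]}}

```text
time: 9.12
tcp_pos: [0.4856, -0.1052, 0.0577]
ee_rot: [180.0, -0.0, -27.7]
force: [-0.2, 0.3, -3.9]
gripper_width: 0.79
```

Call:
{"fn": "step_arm", "kwargs": {"moves": [[[1,0,0,0],[2,0,0,0],[3,0,0,0],[4,0,0,0],[5,0,0,0]]]}}

```text
time: 9.75
tcp_pos: [0.4895, -0.1073, 0.0576]
ee_rot: [180.0, 0.0, -27.7]
force: [-3.1, 2.6, -2.8]
gripper_width: 0.79
```

Contact with the step (~4 N). Release and lower, then view.

Call:
{"fn": "step_arm", "kwargs": {"moves": [[[1,0,0.5,0],[1,0,1,0]]]}}

```text
time: 10.0
tcp_pos: [0.4895, -0.1074, 0.0569]
ee_rot: [179.9, 0.1, -27.7]
force: [-6.8, 3.6, 10.8]
gripper_width: 0.787
```

Call:
{"fn": "step_arm", "kwargs": {"moves": [[[0,0,0,0],[0,0,0,0],[0,0,0,0]]], "fingers": 1}}

```text
time: 10.38
tcp_pos: [0.4901, -0.1076, 0.0571]
ee_rot: [179.9, 0.1, -27.7]
force: [-0.5, 0.4, 0.5]
gripper_width: 1.003
```

Run:
```python
from bat import *
m=r.camera_model("wrist"); im=r.capture("wrist"); cv2.imwrite("pics/w7.png",im)
s=r.sense();print(s["tcp_pos"],s["ee_rot"])
```

```text
[ 0.48997975 -0.10756089  0.05703856] [ 1.79943826e+02  6.61707453e-02 -2.77299806e+01]
```

View pics/w7.png

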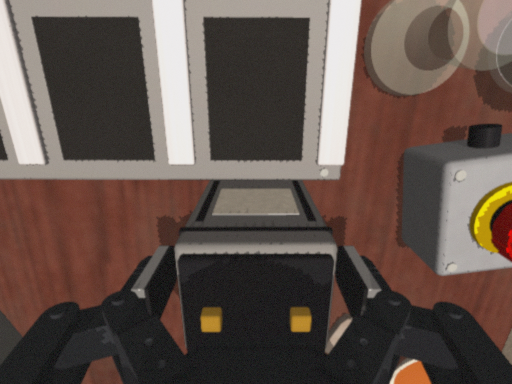

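Call:
{"fn": "step_arm", "kwargs": {"moves": [[[0,0,-30,0],[0,0,-60,0],[0,0,-80,0],[-20,0,-80,0],[-40,0,-80,0]]]}}

```text
time: 11.05
tcp_pos: [0.4546, -0.0888, 0.1374]
ee_rot: [180.0, 0.0, -27.8]
force: [-0.1, 0.1, 0.1]
gripper_width: 0.998
```

Call:
{"fn": "step_arm", "kwargs": {"moves": [[[-15,0,0,0],[-30,0,10,0],[-30,0,35,0],[-30,0,55,0],[-30,0,55,0]]], "fingers": 0.5}}

```text
time: 11.68
tcp_pos: [0.4271, -0.0747, 0.0815]
ee_rot: [179.9, 0.1, -27.7]
force: [-0.2, -0.1, -0.3]
gripper_width: 0.504
```

Run:
```python
from bat import *
m=r.camera_model("wrist"); im=r.capture("wrist"); cv2.imwrite("pics/w8.png",im)
s=r.sense();print(s["tcp_pos"],s["ee_rot"])
```

```text
[ 0.42777546 -0.07476185  0.08232432] [ 1.79946727e+02  7.00279085e-02 -2.77401791e+01]
```

View pics/w8.png

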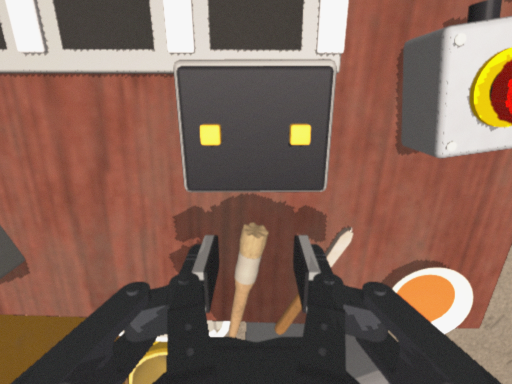

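Call:
{"fn": "step_arm", "kwargs": {"moves": [[[9,0,0,0],[18,0,0,0],[25,0,0,0],[29,0,0,0],[32,0,0,0]]]}}

```text
time: 12.35
tcp_pos: [0.4552, -0.0894, 0.0821]
ee_rot: [179.9, 0.2, -27.7]
force: [-5.5, 1.5, 3.5]
gripper_width: 0.499
```

Call:
{"fn": "step_arm", "kwargs": {"moves": [[[3,0,0,0],[6,0,0,0],[9,0,0,0],[12,0,0,0],[14,0,0,0]]]}}

```text
time: 12.98
tcp_pos: [0.468, -0.096, 0.0822]
ee_rot: [179.9, 0.2, -27.7]
force: [-3.6, 2.0, 5.3]
gripper_width: 0.501
```

Call:
{"fn": "step_arm", "kwargs": {"moves": [[[3,0,0,0],[6,0,0,0],[9,0,0,0],[12,0,0,0],[12,0,0,0]]]}}

```text
time: 13.6
tcp_pos: [0.4792, -0.1019, 0.0821]
ee_rot: [179.9, 0.1, -27.8]
force: [-1.1, 1.5, 1.6]
gripper_width: 0.498
```

Run:
```python
from bat import *
m=r.camera_model("wrist"); im=r.capture("wrist"); cv2.imwrite("pics/w9.png",im)
s=r.sense();print(s["tcp_pos"],s["ee_rot"])
```

```text
[ 0.47893004 -0.10180507  0.08201654] [ 1.79928272e+02  1.35803397e-01 -2.77472937e+01]
```

View pics/w9.png

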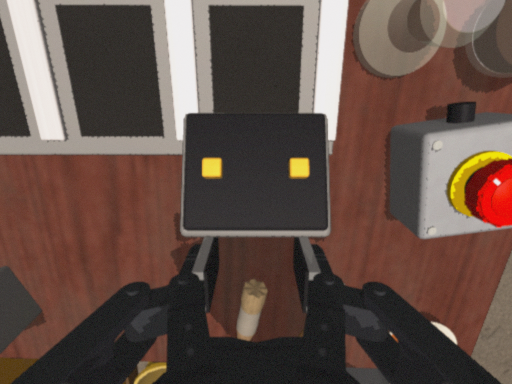

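Call:
{"fn": "step_arm", "kwargs": {"moves": [[[2,0,0,0],[4,0,0,0],[6,0,0,0],[8,0,0,0],[9,0,0,0]]]}}

```text
time: 14.28
tcp_pos: [0.4871, -0.1062, 0.0819]
ee_rot: [179.9, 0.1, -27.8]
force: [-1.4, 0.8, 2.8]
gripper_width: 0.501
```

Call:
{"fn": "step_arm", "kwargs": {"moves": [[[2,0,0,0],[4,0,0,0],[6,0,0,0],[8,0,0,0],[8,0,0,0]]]}}

```text
time: 14.9
tcp_pos: [0.4944, -0.11, 0.0819]
ee_rot: [179.9, 0.1, -27.8]
force: [-1.2, 0.7, 0.1]
gripper_width: 0.495
```

Run:
```python
from bat import *
m=r.camera_model("wrist"); im=r.capture("wrist"); cv2.imwrite("pics/w10.png",im)
s=r.sense();print(s["tcp_pos"],s["ee_rot"])
```

```text
[ 0.49422032 -0.1098554   0.08187218] [ 1.79933399e+02  1.27943832e-01 -2.77566245e+01]
```

View pics/w10.png

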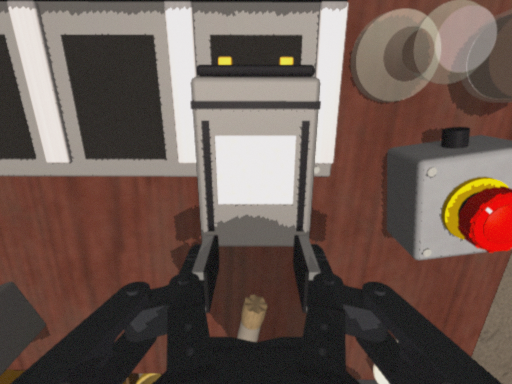

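```bash
cat > brd.py <<'E'
import numpy as np
E1=np.array([.48693,-.17096]); yaw=np.radians(-27.78)
xb=np.array([np.cos(yaw),np.sin(yaw)]); yb=np.array([-xb[1],xb[0]])
F0=E1+yb*.0588+yb*.1   # front centre; right bay centre 58.2mm from corner by ribs
def tob(p): d=np.asarray(p)[:2]-F0; return np.array([d@xb,d@yb])*1000
def frb(x,y): return F0+xb*x/1000+yb*y/1000
E
python3 - <<'E'
from bat import *; from brd import *
m=r.camera_model("wrist")
for n,p in(("footL",(199,245)),("footR",(313,245)),("topL",(192,78)),("topR",(319,78))): print(n,tob(onz(m,p,.07)).round(1))
print("ribs",[tob(onz(m,p,.017)).round(1) for p in((69,162),(166,162),(195.5,162),(317,162))], "edge",tob(onz(m,(100,176),.012)))
E
```

```text
footL [-27.9 -66. ]
footR [ -28.  -137.3]
topL [ 69.1 -68.9]
topR [  69.1 -134. ]
ribs [array([12.7, 39.7]), array([ 12.6, -33.7]), array([ 12.6, -56. ]), array([  12.5, -147.9])] edge [ 0.1826598  21.15883822]
```

Run:
```python
from bat import *
im=cv2.imread("pics/w10.png")
cv2.imwrite("pics/w10z.png",cv2.resize(im[50:260,150:350],None,fx=2.8,fy=2.8,interpolation=cv2.INTER_CUBIC))
im=r.capture("scene")
cv2.imwrite("pics/s10z.png",cv2.resize(im[150:300,120:420],None,fx=2.6,fy=2.6,interpolation=cv2.INTER_CUBIC))
```

```text
(no output)
```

View pics/w10z.png

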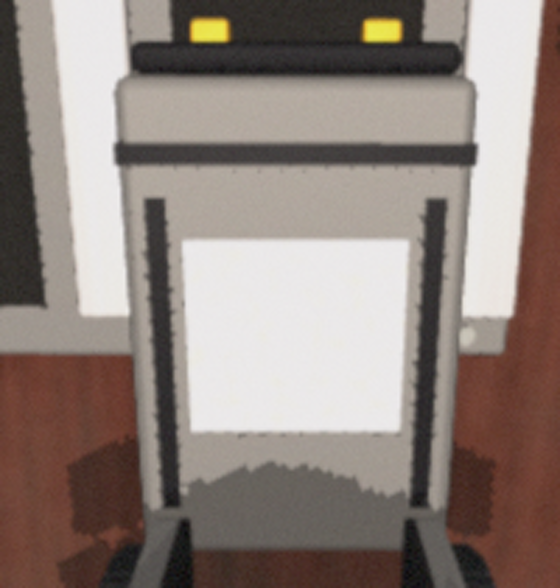

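View pics/s10z.png

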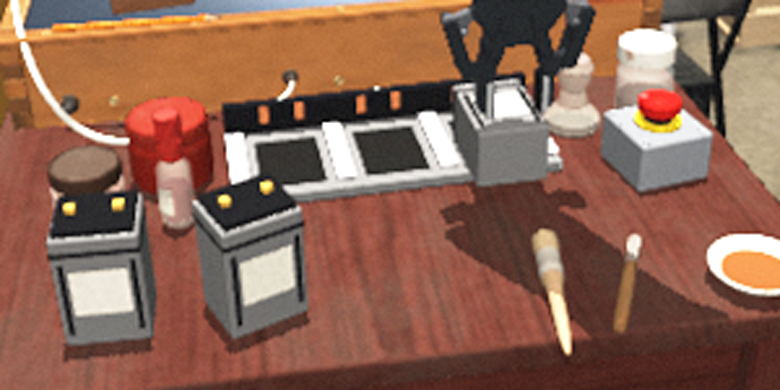

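Run:
```python
from bat import *; from brd import *
m=r.camera_model("wrist");print(tob(r.sense()["tcp_pos"]))
for n,p in(("footL",(201.8,244.6)),("footR",(308.9,244.6)),("topL",(191.4,84)),("topR",(319.3,84)),("t1",(224.5,61)),("t2",(286,61))): print(n,tob(onz(m,p,.07)).round(1))
```

```text
[ -22.05881325 -101.38963191]
footL [-27.7 -67.8]
footR [ -27.8 -134.7]
topL [ 66.2 -68.4]
topR [  66.1 -134.3]
t1 [ 77.  -85.9]
t2 [  77.  -116.8]
```

Call:
{"fn": "step_arm", "kwargs": {"moves": [[[-15,0,0,0],[-32,0,0,0],[-32,1,20,0],[-32,1,36,0],[-32,1,38,0]]]}}

```text
time: 15.62
tcp_pos: [0.4637, -0.0953, 0.0433]
ee_rot: [179.9, 0.3, -27.7]
force: [-0.6, 0.2, -0.4]
gripper_width: 0.503
```

Call:
{"fn": "step_arm", "kwargs": {"moves": [[[6,0,0,0],[10,0,0,0],[13,0,0,0],[16,0,0,0],[18,0,0,0]]]}}

```text
time: 16.25
tcp_pos: [0.4785, -0.1033, 0.0431]
ee_rot: [179.8, 0.4, -27.7]
force: [-4.9, 2.2, 3.6]
gripper_width: 0.495
```

Run:
```python
from bat import *; from brd import *
m=r.camera_model("wrist");print(tob(r.sense()["tcp_pos"]))
im=r.capture("wrist"); cv2.imwrite("pics/w11.png",im)
```

```text
[ -39.00150552 -102.87672893]
```

View pics/w11.png

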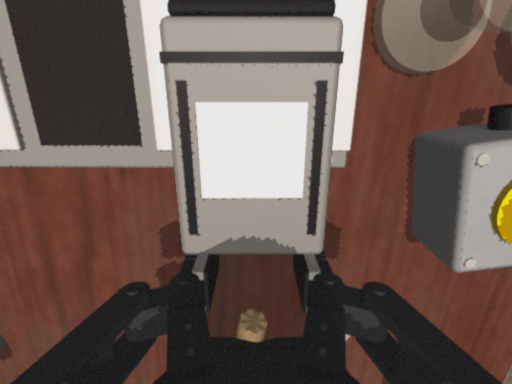

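Call:
{"fn": "step_arm", "kwargs": {"moves": [[[2,0,0,0],[4,0,0,0],[6,0,0,0],[8,0,0,0],[8,0,0,0]]]}}

```text
time: 16.92
tcp_pos: [0.4852, -0.1069, 0.0429]
ee_rot: [179.8, 0.4, -27.7]
force: [-4.7, 2.4, 3.6]
gripper_width: 0.5
```

Call:
{"fn": "step_arm", "kwargs": {"moves": [[[-20,0,0,0],[-35,0,-30,0],[-35,0,-60,0],[-35,0,-60,0]]], "fingers": 1}}

```text
time: 17.42
tcp_pos: [0.4568, -0.091, 0.1052]
ee_rot: [179.9, 0.1, -27.7]
force: [0.5, -0.8, 0.6]
gripper_width: 1.001
```

```bash
python3 - <<'E'
from bat import *; from brd import *
m=r.camera_model("wrist");print(tob(r.sense()["tcp_pos"]))
im=r.capture("wrist"); cv2.imwrite("pics/w12.png",im)
E
python3 go.py 0.48 .155 .19 -20
```

```text
[ -63.88658378 -102.09772626]
tcp [ 0.456 -0.091  0.104] rpy [179.89   0.24 -27.72] -> delta mm [ -93.6 -228.8  -86. ] roll -0.135 t 17.48 q [  18.   21.  -17.  119.    9.   41. -122.]
```

View pics/w12.png

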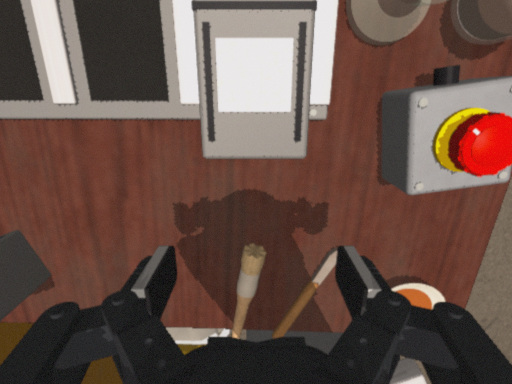

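Run:
```python
from bat import *; from brd import *
m=r.camera_model("wrist")
for n,p in(("footL",(204,158)),("footR",(307,158)),("topL",(195,10)),("topR",(315,10))): print(n,tob(onz(m,p,.07)).round(1))
print([tob(onz(m,p,.017)).round(1) for p in((49,104),(74,104),(180,104),(330,104))], "edge",tob(onz(m,(100,119),.012)))
```

```text
footL [-20.2 -69.5]
footR [ -20.2 -135.5]
topL [ 61.9 -69.6]
topR [  61.9 -135. ]
[array([11. , 58.9]), array([11. , 39.4]), array([ 11. , -43.5]), array([  10.9, -160.9])] edge [-0.87948278 23.85599903]
```

Call:
{"fn": "step_arm", "kwargs": {"moves": [[[0,0,-40,0],[-20,-55,-86,-0.03],[-45,-110,-86,-0.06],[-70,-170,-86,-0.1],[-94,-228,-86,-0.135]]]}}

```text
time: 18.1
tcp_pos: [0.4785, 0.1457, 0.1893]
ee_rot: [179.9, 0.2, -20.0]
force: [2.1, -0.9, -0.2]
gripper_width: 1.001
```

Call:
{"fn": "step_arm", "kwargs": {"moves": [[[0,0,0,0],[0,0,0,0]]]}}

```text
time: 18.35
tcp_pos: [0.4783, 0.1451, 0.1882]
ee_rot: [179.8, 0.3, -20.0]
force: [-0.3, -0.3, -0.5]
gripper_width: 0.997
```

```bash
python3 - <<'E'
from bat import *
m=r.camera_model("wrist"); s=r.sense(); im=r.capture("wrist"); cv2.imwrite("pics/w13.png",im)
for c,a,p in terms(im,m): 
    if p[0]>.44 and p[1]>.1: print(c.round(1),a,p.round(4))
E
python3 go.py .504 .169 .17 -8
```

```text
[ 59.5 243.1] 15611 [0.4985 0.3217 0.112 ]
[ 49.8 147.6] 165 [0.574  0.2815 0.112 ]
[ 96.  156.5] 148 [0.5555 0.2512 0.112 ]
[237.9 175.9] 130 [0.502  0.1516 0.112 ]
[195.6 185.2] 129 [0.5066 0.187  0.112 ]
[220.5 248. ] 10 [0.4452 0.1903 0.112 ]
tcp [0.4784 0.1442 0.1883] rpy [179.83   0.29 -20.06] -> delta mm [ 15.6 -32.1  18.1] roll -0.211 t 18.4 q [  -3.   18.  -25.  109.    9.   55. -142.]
```

View pics/w13.png

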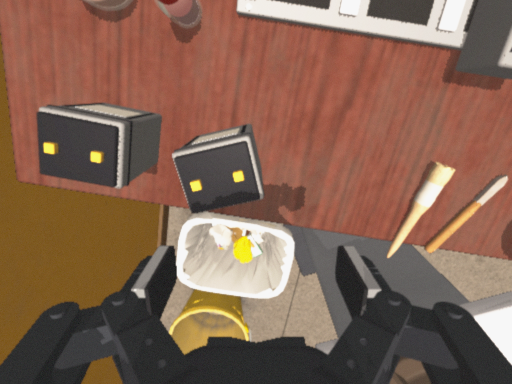

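```bash
python3 go.py .5043 .1693 .15 -7.4
```

```text
tcp [0.4784 0.1442 0.1883] rpy [179.83   0.29 -20.06] -> delta mm [ 15.9 -32.6  38.1] roll -0.221 t 18.4 q [  -3.   18.  -25.  109.    9.   55. -142.]
```

Call:
{"fn": "step_arm", "kwargs": {"moves": [[[5,-11,10,-0.07],[11,-22,20,-0.15],[16,-33,30,-0.221],[16,-33,38,-0.221],[16,-33,38,-0.221]]]}}

```text
time: 19.02
tcp_pos: [0.504, 0.1679, 0.1493]
ee_rot: [179.8, 0.4, -7.6]
force: [-0.6, 0.0, -0.2]
gripper_width: 0.999
```

```bash
python3 - <<'E'
from bat import *
m=r.camera_model("wrist"); s=r.sense(); im=r.capture("wrist"); cv2.imwrite("pics/w14.png",im)
for c,a,p in terms(im,m): 
    if p[0]>.44 and p[1]>.1: print(c.round(1),a,p.round(4))
E
python3 go.py .5043 .1693 .055 -7.4
```

```text
[ 49.1 228.1] 15993 [0.5165 0.3143 0.112 ]
[ 64.4 141.2] 234 [0.5743 0.2816 0.112 ]
[119.1 163. ] 209 [0.5558 0.2512 0.112 ]
[278.4 217.5] 155 [0.5028 0.1519 0.112 ]
[227.6 218.1] 150 [0.5071 0.1873 0.112 ]
[223.1 257.3] 440 [0.4761 0.196  0.112 ]
[199.9 250.3] 9 [0.4842 0.2118 0.112 ]
tcp [0.5042 0.1683 0.1499] rpy [179.85   0.36  -7.57] -> delta mm [ 0.6 -1.3 94.9] roll -0.003 t 19.07 q [  -4.   24.  -27.  107.   13.   53. -135.]
```

Call:
{"fn": "step_arm", "kwargs": {"moves": [[[1,-1.5,35,0],[1,-1.5,70,0],[1,-1.5,90,0],[1,-1.5,94,0],[1,-1.5,95,0]]]}}

```text
time: 19.7
tcp_pos: [0.5051, 0.1694, 0.0556]
ee_rot: [179.9, 0.3, -7.6]
force: [-0.9, -0.7, -0.1]
gripper_width: 1.0
```

Call:
{"fn": "step_arm", "kwargs": {"moves": [[[0,0,0,0],[0,0,0,0],[0,0,0,0],[0,0,0,0]]], "fingers": 0.5}}

```text
time: 20.2
tcp_pos: [0.5059, 0.1695, 0.0569]
ee_rot: [179.9, 0.2, -7.6]
force: [-0.8, -1.5, 5.4]
gripper_width: 0.789
```

Call:
{"fn": "step_arm", "kwargs": {"moves": [[[0,0,-10,0],[0,0,-20,0],[0,0,-23,0]]]}}

```text
time: 20.58
tcp_pos: [0.5064, 0.1697, 0.081]
ee_rot: [179.9, 0.1, -7.6]
force: [0.2, 0.7, -5.1]
gripper_width: 0.788
```

```bash
python3 - <<'E'
from brd import *
print(frb(-44,0))
E
python3 go.py $(python3 -c "from brd import *;print(*frb(-45,0))") .079 -27.8
```

```text
[ 0.52201444 -0.00995527]
tcp [0.5064 0.1697 0.081 ] rpy [ 1.7993e+02  1.4000e-01 -7.6300e+00] -> delta mm [ 38.4 175.7   2.1] roll 0.352 t 20.57 q [  -6.   29.  -25.  111.   17.   44. -138.]
```

Call:
{"fn": "step_arm", "kwargs": {"moves": [[[0,35,0,0.07],[8,70,0,0.14],[18,106,0,0.21],[28,141,0,0.28],[38,176,0,0.352]]]}}

```text
time: 21.2
tcp_pos: [0.5207, -0.0109, 0.0812]
ee_rot: [179.9, 0.1, -27.9]
force: [-0.2, -1.1, -4.2]
gripper_width: 0.789
```

Call:
{"fn": "step_arm", "kwargs": {"moves": [[[0,0,0,0],[0,0,0,0]]]}}

```text
time: 21.45
tcp_pos: [0.5206, -0.0105, 0.0812]
ee_rot: [179.9, 0.1, -27.9]
force: [1.0, 0.5, -4.5]
gripper_width: 0.787
```

Run:
```python
from bat import *; from brd import *
m=r.camera_model("wrist"); s=r.sense(); print(tob(s["tcp_pos"]),s["ee_rot"]); im=r.capture("wrist"); cv2.imwrite("pics/w15.png",cv2.resize(im[60:260,100:400],None,fx=2.6,fy=2.6,interpolation=cv2.INTER_CUBIC))
```

```text
[-44.99186908  -1.15379996] [ 1.79913720e+02  1.22088210e-01 -2.79083403e+01]
```

View pics/w15.png

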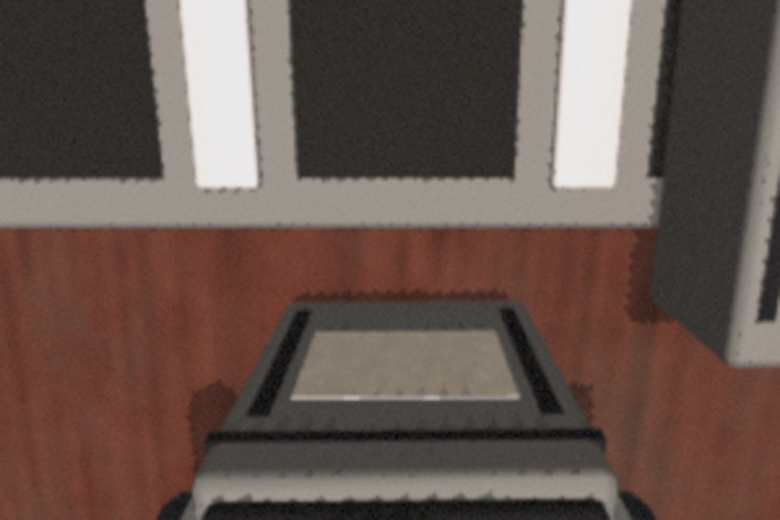

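Run:
```python
from bat import *; from brd import *
m=r.camera_model("wrist")
f=lambda x,y:(100+x/2.6,60+y/2.6)
print([tob(onz(m,f(x,227),.012)).round(1) for x in(20,640)])
print([tob(onz(m,f(x,187),.017)).round(1) for x in(197,258,554,628)])
print([tob(onz(m,f(x,303),.024)).round(1) for x in(286,525)])
```

```text
[array([ -0.2, 111.6]), array([ -0.6, -69.5])]
[array([11.9, 57.4]), array([11.9, 40.3]), array([ 11.7, -42.6]), array([ 11.6, -63.4])]
[array([-19.9,  33.2]), array([-20.1, -35. ])]
```

Call:
{"fn": "step_arm", "kwargs": {"moves": [[[3,0,6,0],[6,0,12,0],[9,0,18,0],[13,0,22,0],[13,0,23,0]]]}}

```text
time: 22.12
tcp_pos: [0.5322, -0.0161, 0.0578]
ee_rot: [179.9, 0.1, -27.9]
force: [0.6, 0.3, -4.0]
gripper_width: 0.79
```

Call:
{"fn": "step_arm", "kwargs": {"moves": [[[1,0,0,0],[2,0,0,0],[3,0,0,0],[4,0,0,0],[5,0,0,0]]]}}

```text
time: 22.75
tcp_pos: [0.5363, -0.0183, 0.0578]
ee_rot: [179.9, 0.2, -27.9]
force: [-3.5, 1.6, -3.1]
gripper_width: 0.791
```

Call:
{"fn": "step_arm", "kwargs": {"moves": [[[1,0,0.5,0],[1,0,1,0]]]}}

```text
time: 23.0
tcp_pos: [0.5364, -0.0184, 0.057]
ee_rot: [179.9, 0.3, -27.9]
force: [-7.4, 2.1, 8.2]
gripper_width: 0.788
```

Call:
{"fn": "step_arm", "kwargs": {"moves": [[[0,0,0,0],[0,0,0,0],[0,0,0,0]]], "fingers": 1}}

```text
time: 23.38
tcp_pos: [0.537, -0.0186, 0.0572]
ee_rot: [179.9, 0.2, -27.9]
force: [-1.0, -0.0, 0.5]
gripper_width: 1.004
```

Call:
{"fn": "step_arm", "kwargs": {"moves": [[[0,0,-30,0],[0,0,-60,0],[0,0,-80,0],[-20,0,-80,0],[-40,0,-80,0]]]}}

```text
time: 24.0
tcp_pos: [0.502, 0.0002, 0.1378]
ee_rot: [179.9, 0.1, -27.9]
force: [-0.1, -0.2, -0.3]
gripper_width: 0.999
```

Call:
{"fn": "step_arm", "kwargs": {"moves": [[[-15,0,0,0],[-30,0,10,0],[-30,0,35,0],[-30,0,55,0],[-30,0,55,0]]], "fingers": 0.5}}

```text
time: 24.62
tcp_pos: [0.4744, 0.0142, 0.0819]
ee_rot: [179.9, 0.2, -27.9]
force: [-0.2, 0.1, 0.9]
gripper_width: 0.499
```

Run:
```python
from bat import *; from brd import *
m=r.camera_model("wrist"); s=r.sense(); print(tob(s["tcp_pos"]),s["tcp_pos"],s["ee_rot"]); im=r.capture("wrist"); cv2.imwrite("pics/w16.png",im)
```

```text
[-97.36521751  -0.84341985] [0.4744068  0.01417086 0.08191517] [179.86312535   0.24940905 -27.87450998]
```

View pics/w16.png

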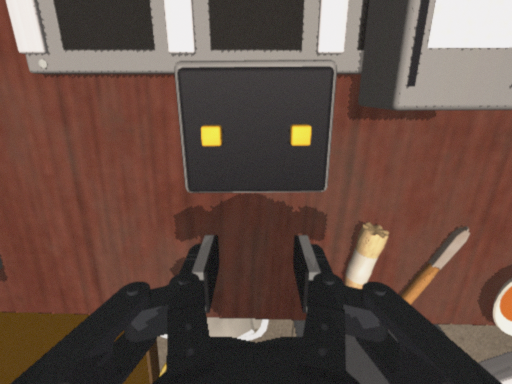

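Block B stands squarely against the step (top at px 178–335, v 62–190), same as the first. Tip it.

Call:
{"fn": "step_arm", "kwargs": {"moves": [[[9,0,0,0],[18,0,0,0],[25,0,0,0],[29,0,0,0],[32,0,0,0]]]}}

```text
time: 25.3
tcp_pos: [0.5027, -0.0003, 0.0826]
ee_rot: [179.9, 0.3, -27.9]
force: [-4.6, 2.1, 3.5]
gripper_width: 0.5
```

Call:
{"fn": "step_arm", "kwargs": {"moves": [[[3,0,0,0],[6,0,0,0],[9,0,0,0],[12,0,0,0],[14,0,0,0]]]}}

```text
time: 25.92
tcp_pos: [0.5155, -0.007, 0.0826]
ee_rot: [179.9, 0.2, -27.9]
force: [-3.7, 1.2, 4.2]
gripper_width: 0.501
```

Call:
{"fn": "step_arm", "kwargs": {"moves": [[[3,0,0,0],[6,0,0,0],[9,0,0,0],[12,0,0,0],[12,0,0,0]]]}}

```text
time: 26.55
tcp_pos: [0.5266, -0.0129, 0.0825]
ee_rot: [179.9, 0.2, -27.9]
force: [-0.1, 0.8, 0.9]
gripper_width: 0.502
```

Call:
{"fn": "step_arm", "kwargs": {"moves": [[[2,0,0,0],[4,0,0,0],[6,0,0,0],[8,0,0,0],[9,0,0,0]]]}}

```text
time: 27.18
tcp_pos: [0.5347, -0.0174, 0.0823]
ee_rot: [179.9, 0.2, -27.9]
force: [0.3, 0.6, 1.9]
gripper_width: 0.501
```

Call:
{"fn": "step_arm", "kwargs": {"moves": [[[2,0,0,0],[4,0,0,0],[6,0,0,0],[8,0,0,0],[8,0,0,0]]]}}

```text
time: 27.8
tcp_pos: [0.5419, -0.0212, 0.0822]
ee_rot: [179.9, 0.2, -27.9]
force: [0.5, 0.3, -0.2]
gripper_width: 0.499
```

Run:
```python
from bat import *; from brd import *
m=r.camera_model("wrist"); s=r.sense(); print(tob(s["tcp_pos"]),s["tcp_pos"],s["ee_rot"]); im=r.capture("wrist"); cv2.imwrite("pics/w17.png",im)
```

```text
[-21.12282483  -0.70966378] [ 0.54192411 -0.02124569  0.08222203] [179.90381664   0.20656494 -27.91376875]
```

View pics/w17.png

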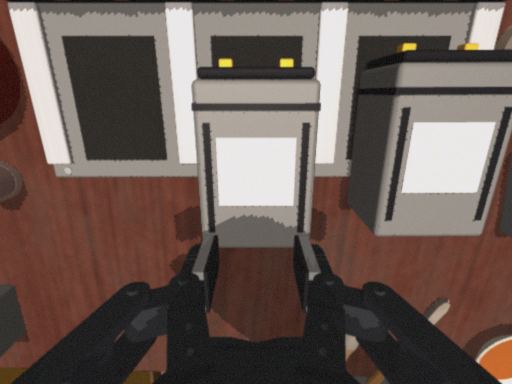

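Tipped and straight. Nudge it about 8 mm deeper as before.

Call:
{"fn": "step_arm", "kwargs": {"moves": [[[-15,0,0,0],[-32,0,0,0],[-32,0,20,0],[-32,0,36,0],[-32,0,38,0]]]}}

```text
time: 28.48
tcp_pos: [0.5121, -0.006, 0.0433]
ee_rot: [179.8, 0.3, -27.9]
force: [0.5, 1.0, -0.6]
gripper_width: 0.502
```

Call:
{"fn": "step_arm", "kwargs": {"moves": [[[6,0,0,0],[10,0,0,0],[13,0,0,0],[16,0,0,0],[18,0,0,0]]]}}

```text
time: 29.1
tcp_pos: [0.5271, -0.0139, 0.0432]
ee_rot: [179.8, 0.4, -27.9]
force: [-4.5, 2.7, 4.3]
gripper_width: 0.497
```

Call:
{"fn": "step_arm", "kwargs": {"moves": [[[2,0,0,0],[4,0,0,0],[6,0,0,0],[8,0,0,0],[8,0,0,0]]]}}

```text
time: 29.72
tcp_pos: [0.5335, -0.0173, 0.0432]
ee_rot: [179.8, 0.5, -27.8]
force: [-5.1, 2.1, 3.9]
gripper_width: 0.501
```

Call:
{"fn": "step_arm", "kwargs": {"moves": [[[-20,0,0,0],[-35,0,-30,0],[-35,0,-60,0],[-35,0,-60,0]]], "fingers": 1}}

```text
time: 30.22
tcp_pos: [0.5051, -0.001, 0.1057]
ee_rot: [179.9, 0.2, -27.8]
force: [1.0, 0.0, -1.1]
gripper_width: 0.997
```

```bash
python3 - <<'E'
from bat import *; from brd import *
m=r.camera_model("wrist"); s=r.sense(); print(tob(s["tcp_pos"]),s["tcp_pos"],s["ee_rot"]); im=r.capture("wrist"); cv2.imwrite("pics/w18.png",im)
E
python3 go.py 0.52 .23 .19 -25
```

```text
[-63.11331656   0.0725495 ] [ 0.50513786 -0.00098279  0.10566624] [179.92405805   0.23374403 -27.84804369]
tcp [ 0.5043 -0.0012  0.1044] rpy [179.86   0.34 -27.86] -> delta mm [ -94.7 -211.6  -85.5] roll -0.05 t 30.27 q [  10.   24.  -20.  114.   12.   44. -135.]
```

View pics/w18.png

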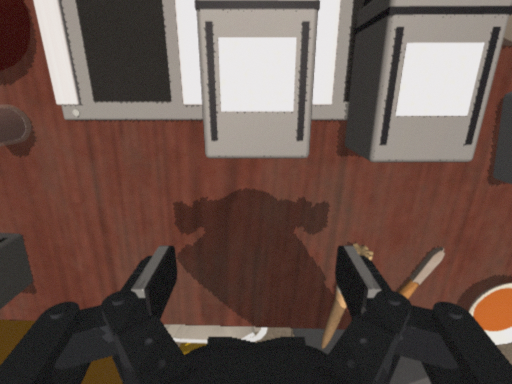

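```bash
python3 go.py .565 .266 .19 -31.3
```

```text
tcp [ 0.5043 -0.0012  0.1044] rpy [179.86   0.34 -27.86] -> delta mm [ -71.7 -264.4  -85.8] roll 0.06 t 30.27 q [  10.   24.  -20.  114.   12.   44. -135.]
```

Call:
{"fn": "step_arm", "kwargs": {"moves": [[[-10,-20,-40,-0.15],[-25,-70,-85,-0.3],[-40,-120,-86,-0.45],[-55,-170,-86,-0.6],[-65,-220,-86,-0.75]]]}}

```text
time: 30.9
tcp_pos: [0.5504, 0.225, 0.1893]
ee_rot: [-179.9, 0.4, 15.4]
force: [0.9, -0.3, 0.4]
gripper_width: 1.001
```

Call:
{"fn": "step_arm", "kwargs": {"moves": [[[0,0,0,-0.18],[0,0,0,-0.36],[0,0,0,-0.54],[0,0,0,-0.72],[0,0,0,-0.9]]]}}

```text
time: 31.52
tcp_pos: [0.5504, 0.2245, 0.1878]
ee_rot: [-179.6, 0.2, 67.3]
force: [-0.4, 1.0, 0.4]
gripper_width: 1.003
```

Call:
{"fn": "step_arm", "kwargs": {"moves": [[[0,0,0,-0.18],[0,0,0,-0.36],[0,0,0,-0.54],[0,0,0,-0.72],[0,0,0,-0.9]]]}}

```text
time: 32.15
tcp_pos: [0.5504, 0.2241, 0.1864]
ee_rot: [-179.5, -0.2, 119.1]
force: [0.5, 0.0, 0.5]
gripper_width: 1.002
```

```bash
python3 go.py .565 .266 .17 148.7
```

```text
tcp [0.5504 0.2241 0.1864] rpy [-179.52   -0.25  119.13] -> delta mm [29.4 33.3 16.3] roll -0.516 t 32.15 q [ 10.  37. -58.  94.  33.  69. -27.]
```

Call:
{"fn": "step_arm", "kwargs": {"moves": [[[10,11,5,-0.17],[20,22,10,-0.34],[29,33,14,-0.516],[29,33,16,-0.516],[29,33,16,-0.516]]]}}

```text
time: 32.78
tcp_pos: [0.5647, 0.2648, 0.1693]
ee_rot: [-179.6, -0.5, 148.5]
force: [-0.8, -0.4, 0.7]
gripper_width: 1.002
```

```bash
python3 - <<'E'
from bat import *
m=r.camera_model("wrist"); s=r.sense(); im=r.capture("wrist"); cv2.imwrite("pics/w19.png",im)
for c,a,p in terms(im,m): 
    if p[0]>.44 and p[1]>.1: print(c.round(1),a,p.round(4))
E
python3 go.py .565 .2664 .055 148.7
```

```text
[433.5 141.9] 42108 [0.5862 0.3992 0.112 ]
[236.  206.8] 132 [0.5545 0.2524 0.112 ]
[282.6 206.5] 130 [0.5731 0.2831 0.112 ]
[409.8 372.5] 685 [0.7858 0.3018 0.112 ]
tcp [0.5648 0.2647 0.1697] rpy [-179.65   -0.47  148.48] -> delta mm [ -0.2   2.2 114.7] roll -0.004 t 32.83 q [  8.  43. -63.  91.  39.  72.  -4.]
```

View pics/w19.png

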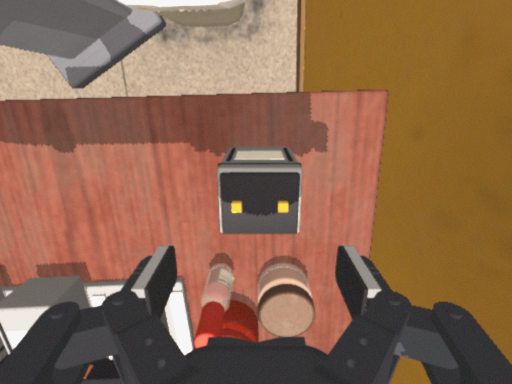

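Call:
{"fn": "step_arm", "kwargs": {"moves": [[[1,2,40,0],[1,2,80,0],[1,2,105,0],[1,2,113,0],[1,2,114.5,0]]]}}

```text
time: 33.45
tcp_pos: [0.5642, 0.2671, 0.0558]
ee_rot: [-179.7, -0.5, 148.5]
force: [-0.7, -0.5, 0.2]
gripper_width: 1.002
```

Call:
{"fn": "step_arm", "kwargs": {"moves": [[[0,0,0,0],[0,0,0,0],[0,0,0,0],[0,0,0,0]]], "fingers": 0.5}}

```text
time: 33.95
tcp_pos: [0.5648, 0.2678, 0.0574]
ee_rot: [-179.8, -0.4, 148.4]
force: [-0.6, -0.3, 5.3]
gripper_width: 0.792
```

Call:
{"fn": "step_arm", "kwargs": {"moves": [[[0,0,-10,0],[0,0,-20,0],[0,0,-23,0]]]}}

```text
time: 34.33
tcp_pos: [0.5653, 0.268, 0.0814]
ee_rot: [-179.9, -0.4, 148.4]
force: [-0.6, -0.6, -5.4]
gripper_width: 0.788
```

```bash
python3 go.py $(python3 -c "from brd import *;print(*frb(-65,99))") .079 152.2
python3 - <<'E'
from h import *
cv2.imwrite("pics/s20.png",r.capture("scene"))
E
```

```text
tcp [0.5653 0.268  0.0814] rpy [-179.86   -0.37  148.43] -> delta mm [ -81.2 -162.1    2.3] roll -0.066 t 34.33 q [  5.  48. -59.  95.  45.  64.  -8.]
```

View pics/s20.png

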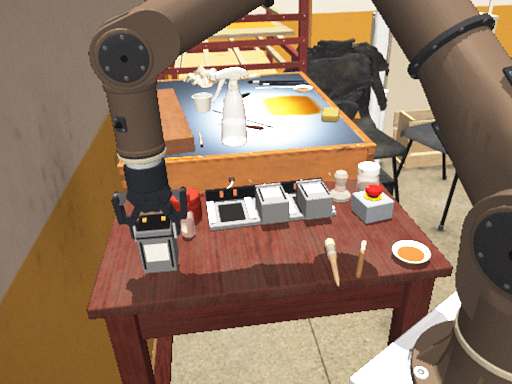

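Call:
{"fn": "step_arm", "kwargs": {"moves": [[[-16,-32,0,-0.013],[-32,-64,0,-0.026],[-48,-97,0,-0.04],[-65,-130,0,-0.053],[-81,-162,0,-0.066]]]}}

```text
time: 35.0
tcp_pos: [0.5492, 0.086, 0.081]
ee_rot: [-179.8, -0.4, 152.2]
force: [0.7, -0.8, -4.5]
gripper_width: 0.789
```

Call:
{"fn": "step_arm", "kwargs": {"moves": [[[0,0,0,0],[0,0,0,0]]]}}

```text
time: 35.25
tcp_pos: [0.5491, 0.0862, 0.081]
ee_rot: [-179.9, -0.4, 152.2]
force: [-1.4, 0.9, -3.8]
gripper_width: 0.786
```

Run:
```python
from bat import *; from brd import *
m=r.camera_model("wrist"); s=r.sense(); print(tob(s["tcp_pos"]),s["tcp_pos"],s["ee_rot"]); im=r.capture("wrist"); cv2.imwrite("pics/w21.png",im)
```

```text
[-64.82145093  97.73187154] [0.54914345 0.0862168  0.0810275 ] [-179.8701748    -0.39335067  152.202968  ]
```

View pics/w21.png

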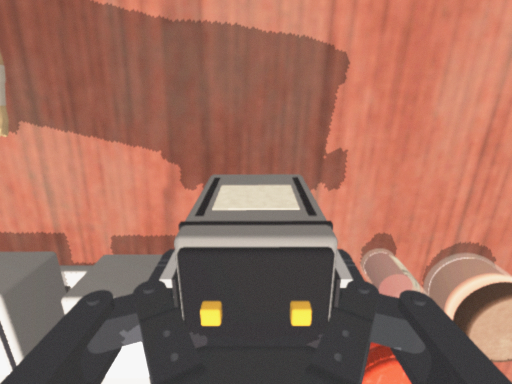

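Call:
{"fn": "step_arm", "kwargs": {"moves": [[[-6,1,6,0],[-14,1,12,0],[-22,1,18,0],[-28,1,22,0],[-31,1,23,0]]]}}

```text
time: 35.92
tcp_pos: [0.5772, 0.0732, 0.0574]
ee_rot: [-179.9, -0.4, 152.2]
force: [-0.5, 0.2, -5.0]
gripper_width: 0.787
```

Call:
{"fn": "step_arm", "kwargs": {"moves": [[[-1,0,0,0],[-2,0,0,0],[-3,0,0,0],[-4,0,0,0],[-4,0,0,0]]]}}

```text
time: 36.55
tcp_pos: [0.5808, 0.0712, 0.0575]
ee_rot: [-179.9, -0.4, 152.2]
force: [-0.1, -1.0, -5.0]
gripper_width: 0.789
```

Call:
{"fn": "step_arm", "kwargs": {"moves": [[[-1,0,0,0],[-2,0,0,0],[-3,0,0,0],[-3,0,0,0]]]}}

```text
time: 37.05
tcp_pos: [0.5819, 0.0707, 0.0575]
ee_rot: [-179.9, -0.6, 152.3]
force: [-7.1, 1.6, 1.1]
gripper_width: 0.79
```

Run:
```python
from bat import *; from brd import *
s=r.sense(); print(tob(s["tcp_pos"]),s["force"]); print(tob((.5363,-.0183)),tob((.4895,-.1073)))
```

```text
[-28.59893066  99.28676326] [-7.12529788  1.58489212  1.06103395]
[-27.47164477  -0.72476085] [ -27.39672361 -101.27939469]
```

Call:
{"fn": "step_arm", "kwargs": {"moves": [[[0,0,0.5,0],[0,0,0.5,0]]]}}

```text
time: 37.3
tcp_pos: [0.5817, 0.0708, 0.0574]
ee_rot: [-179.8, -0.6, 152.3]
force: [-5.2, -0.0, 5.0]
gripper_width: 0.79
```

Call:
{"fn": "step_arm", "kwargs": {"moves": [[[0,0,0,0],[0,0,0,0],[0,0,0,0]]], "fingers": 1}}

```text
time: 37.67
tcp_pos: [0.5821, 0.0708, 0.0575]
ee_rot: [-179.9, -0.5, 152.3]
force: [1.4, -0.6, -0.4]
gripper_width: 1.002
```

Call:
{"fn": "step_arm", "kwargs": {"moves": [[[0,0,-30,0],[0,0,-60,0],[0,0,-90,0],[20,0,-110,0],[60,0,-115,0]]]}}

```text
time: 38.3
tcp_pos: [0.5312, 0.0988, 0.1743]
ee_rot: [180.0, -0.4, 152.1]
force: [-0.7, 0.8, 0.5]
gripper_width: 0.997
```

Call:
{"fn": "step_arm", "kwargs": {"moves": [[[0,0,0,0.18],[0,0,0,0.36],[0,0,0,0.54],[0,0,0,0.72],[0,0,0,0.9]]]}}

```text
time: 38.92
tcp_pos: [0.5313, 0.0988, 0.1744]
ee_rot: [-179.7, -0.3, 100.2]
force: [-0.8, -0.1, 0.2]
gripper_width: 1.002
```

Call:
{"fn": "step_arm", "kwargs": {"moves": [[[0,0,0,0.18],[0,0,0,0.36],[0,0,0,0.54],[0,0,0,0.72],[0,0,0,0.9]]]}}

```text
time: 39.55
tcp_pos: [0.5314, 0.0989, 0.1745]
ee_rot: [-179.6, 0.1, 48.3]
force: [-0.0, -0.9, -0.8]
gripper_width: 1.003
```

Call:
{"fn": "step_arm", "kwargs": {"moves": [[[0,0,0,0.18],[0,0,0,0.36],[0,0,0,0.54],[0,0,0,0.72],[0,0,0,0.9]]]}}

```text
time: 40.17
tcp_pos: [0.5314, 0.0991, 0.1746]
ee_rot: [-179.8, 0.3, -3.5]
force: [-0.0, -0.2, -0.0]
gripper_width: 0.998
```

```bash
python3 go.py $(python3 -c "from brd import *;print(*frb(-97,99))") .15 -27.8
```

```text
tcp [0.5314 0.0991 0.1746] rpy [-179.8     0.33   -3.54] -> delta mm [-10.2  -2.6  24.7] roll 0.423 t 40.17 q [   6.   24.  -30.  104.   13.   56. -123.]
```

Call:
{"fn": "step_arm", "kwargs": {"moves": [[[-4,0,0,0.14],[-8,-1,5,0.28],[-10,-2,10,0.423],[-10,-2,20,0.423],[-10,-2,25,0.423]]], "fingers": 0.5}}

```text
time: 40.8
tcp_pos: [0.5212, 0.1017, 0.1489]
ee_rot: [-180.0, 0.4, -27.6]
force: [0.0, -0.2, 0.1]
gripper_width: 0.502
```

```bash
python3 - <<'E'
from bat import *; from brd import *
m=r.camera_model("wrist"); s=r.sense(); print(tob(s["tcp_pos"]),s["tcp_pos"],s["ee_rot"],s["qpos"]); im=r.capture("wrist"); cv2.imwrite("pics/w22.png",im)
E
python3 go.py $(python3 -c "from brd import *;print(*frb(-97,99))") .082 -27.8
```

```text
[-96.73002622  98.44270048] [0.52124384 0.10171759 0.14892493] [-179.97920153    0.40376055  -27.57507387] [   1.57164725   23.60284642  -24.07172311  107.26083836   11.58653949
   51.82065119 -145.52946736]
tcp [0.521  0.1016 0.1485] rpy [180.     0.43 -27.62] -> delta mm [ 0.4 -0.8 66.5] roll 0.003 t 40.85 q [   2.   24.  -24.  107.   12.   52. -146.]
```

View pics/w22.png

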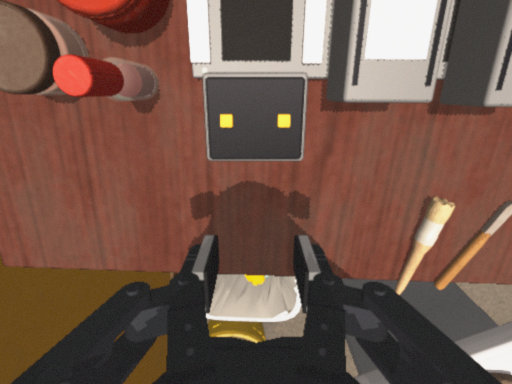

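Call:
{"fn": "step_arm", "kwargs": {"moves": [[[0,-1,25,0],[0,-1,50,0],[0,-1,66,0],[0,-1,66.5,0],[0,-1,66.5,0]]]}}

```text
time: 41.48
tcp_pos: [0.5216, 0.1029, 0.0826]
ee_rot: [-180.0, 0.4, -27.6]
force: [0.6, -0.2, 1.1]
gripper_width: 0.498
```

Call:
{"fn": "step_arm", "kwargs": {"moves": [[[9,0,0,0],[18,0,0,0],[25,0,0,0],[29,0,0,0],[32,0,0,0]]]}}

```text
time: 42.1
tcp_pos: [0.5493, 0.0884, 0.0823]
ee_rot: [-180.0, 0.5, -27.6]
force: [-4.3, 2.2, 3.3]
gripper_width: 0.498
```

Call:
{"fn": "step_arm", "kwargs": {"moves": [[[3,0,0,0],[6,0,0,0],[9,0,0,0],[12,0,0,0],[14,0,0,0]]]}}

```text
time: 42.72
tcp_pos: [0.5621, 0.0818, 0.0823]
ee_rot: [-180.0, 0.5, -27.6]
force: [-4.1, 2.1, 4.2]
gripper_width: 0.495
```

Call:
{"fn": "step_arm", "kwargs": {"moves": [[[3,0,0,0],[6,0,0,0],[9,0,0,0],[12,0,0,0],[12,0,0,0]]]}}

```text
time: 43.35
tcp_pos: [0.5732, 0.0759, 0.0821]
ee_rot: [-180.0, 0.4, -27.6]
force: [-0.8, 0.2, 1.1]
gripper_width: 0.501
```

Call:
{"fn": "step_arm", "kwargs": {"moves": [[[2,0,0,0],[4,0,0,0],[6,0,0,0],[8,0,0,0],[9,0,0,0]]]}}

```text
time: 43.98
tcp_pos: [0.5814, 0.0714, 0.0818]
ee_rot: [-180.0, 0.4, -27.6]
force: [-0.9, 0.7, 1.0]
gripper_width: 0.5
```

Call:
{"fn": "step_arm", "kwargs": {"moves": [[[2,0,0,0],[4,0,0,0],[6,0,0,0],[8,0,0,0],[8,0,0,0]]]}}

```text
time: 44.6
tcp_pos: [0.5886, 0.0676, 0.0817]
ee_rot: [-180.0, 0.4, -27.6]
force: [0.3, 0.5, 0.3]
gripper_width: 0.499
```

Run:
```python
from bat import *; from brd import *
m=r.camera_model("wrist"); s=r.sense(); print(tob(s["tcp_pos"]),s["tcp_pos"],s["ee_rot"]); im=r.capture("wrist"); cv2.imwrite("pics/w23.png",im)
```

```text
[-21.21825547  99.64414133] [0.58861237 0.06758619 0.08173543] [-179.97221507    0.42480357  -27.64327766]
```

View pics/w23.png

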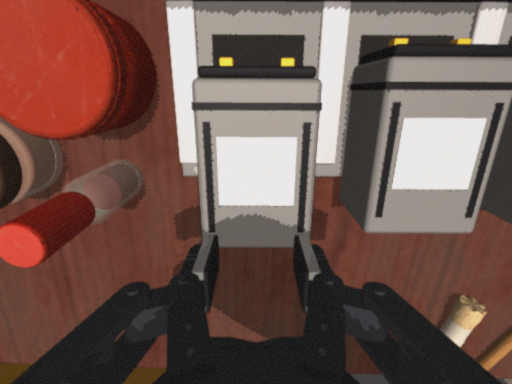

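Call:
{"fn": "step_arm", "kwargs": {"moves": [[[-15,0,0,0],[-32,0,0,0],[-32,0,20,0],[-32,0,36,0],[-32,0,38,0]]]}}

```text
time: 45.28
tcp_pos: [0.5586, 0.0827, 0.0428]
ee_rot: [179.9, 0.5, -27.6]
force: [-0.6, -0.0, 0.5]
gripper_width: 0.497
```

Call:
{"fn": "step_arm", "kwargs": {"moves": [[[6,0,0,0],[10,0,0,0],[13,0,0,0],[16,0,0,0],[18,0,0,0]]]}}

```text
time: 45.9
tcp_pos: [0.5738, 0.0749, 0.0428]
ee_rot: [179.9, 0.6, -27.6]
force: [-5.0, 0.8, 4.6]
gripper_width: 0.5
```

Call:
{"fn": "step_arm", "kwargs": {"moves": [[[2,0,0,0],[4,0,0,0],[6,0,0,0],[8,0,0,0],[8,0,0,0]]]}}

```text
time: 46.52
tcp_pos: [0.5813, 0.0712, 0.0428]
ee_rot: [179.9, 0.6, -27.6]
force: [-1.8, 1.7, 2.7]
gripper_width: 0.5
```

Call:
{"fn": "step_arm", "kwargs": {"moves": [[[-20,0,0,0],[-35,0,-30,0],[-35,0,-80,0],[-35,40,-130,0],[-35,80,-160,0]]], "fingers": 1}}

```text
time: 47.15
tcp_pos: [0.5161, 0.0148, 0.2056]
ee_rot: [-180.0, 0.4, -27.6]
force: [1.0, -0.9, -0.2]
gripper_width: 0.997
```

Call:
{"fn": "step_arm", "kwargs": {"moves": [[[0,20,-10,0],[0,20,-30,0],[0,20,-40,0],[0,20,-40,0]]]}}

```text
time: 47.65
tcp_pos: [0.5078, -0.0031, 0.246]
ee_rot: [-179.9, 0.3, -27.6]
force: [-0.8, -0.1, 0.0]
gripper_width: 1.0
```

Run:
```python
from bat import *; from brd import *
m=r.camera_model("wrist"); s=r.sense(); print(tob(s["tcp_pos"]),s["tcp_pos"],s["ee_rot"]); im=r.capture("wrist"); cv2.imwrite("pics/w24.png",im)
np.save("pics/w24m.npy",m)
cv2.imwrite("pics/w24z.png",cv2.resize(im[0:230,60:460],None,fx=2,fy=2,interpolation=cv2.INTER_CUBIC))
```

```text
[-59.79352689  -0.57330963] [ 0.50777401 -0.00310149  0.24604663] [-179.91358446    0.26778678  -27.57234096]
```

View pics/w24z.png

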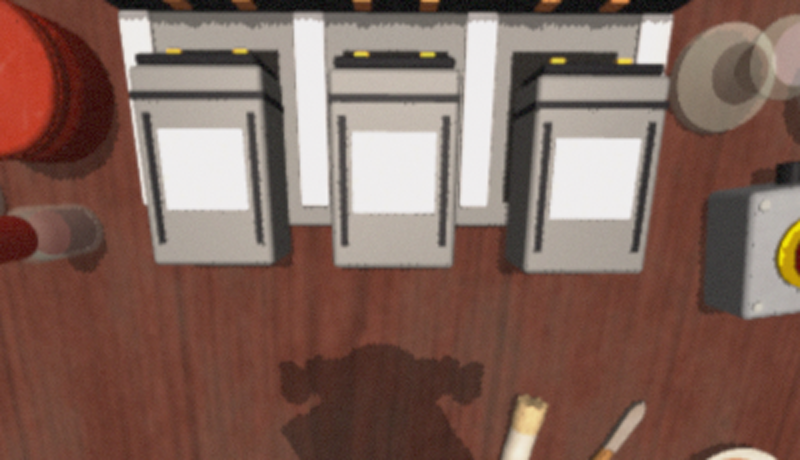

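Run:
```python
from bat import *; from brd import *
im=cv2.imread("pics/w24.png"); m=np.load("pics/w24m.npy",allow_pickle=True).item()
hsv=cv2.cvtColor(im,cv2.COLOR_BGR2HSV); k=cv2.inRange(hsv,(0,0,205),(180,40,255)); k[230:]=0
cs,_=cv2.findContours(k,cv2.RETR_EXTERNAL,cv2.CHAIN_APPROX_NONE)
for c in cs:
    if 600<cv2.contourArea(c)<4000:
        p=np.array([onz(m,q[0],.07)[:2] for q in c.astype(float)],np.float32)
        b=np.array([tob(q) for q in p],np.float32); (cx,cy),wh,a=cv2.minAreaRect(b)
        print("label c",round(cx,1),round(cy,1),np.round(wh,1),"ang",round(a,1))
f=lambda x,y:(60+x/2,y/2)
for n,l,rr in(("A",(156,263),(276,263)),("B",(335,266),(453,266)),("C",(522,271),(642,271))):
    print(n,tob(onz(m,f(*l),.07)).round(1),tob(onz(m,f(*rr),.07)).round(1))
print("ribs mid",[tob(onz(m,f(x,200),.017)).round(1) for x in (302,329,460,488)],"edge",tob(onz(m,f(310,224),.012)))
```

```text
label c 27.6 -107.9 [40.2 44.6] ang 0.1
label c 30.8 -1.0 [40.9 45.6] ang 0.1
label c 32.1 100.2 [39.8 45. ] ang 0.1
label c 57.7 -44.1 [14.8 86.3] ang 89.8
label c 58.0 41.6 [14.7 87.2] ang 89.7
A [-17.4 131.9] [-17.2  64.5]
B [-18.8  31.5] [-18.6 -34.7]
C [-21.3 -73.7] [ -21.1 -141.1]
ribs mid [array([15.1, 56.4]), array([15.2, 39.4]), array([ 15.4, -43.2]), array([ 15.4, -60.9])] edge [ 0.2057974  52.76842894]
```

```bash
python3 go.py $(python3 -c "from brd import *;print(*frb(28,-104))") .14 -27.8
```

```text
tcp [ 0.5073 -0.003   0.2453] rpy [-179.95    0.34  -27.56] -> delta mm [ 88.5 103.7 104.7] roll 0.004 t 47.7 q [  14.   16.  -25.  103.    7.   63. -130.]
```

Call:
{"fn": "step_arm", "kwargs": {"moves": [[[20,40,0,0],[40,80,0,0],[60,104,20,0],[60,104,50,0],[60,104,50,0]]]}}

```text
time: 48.32
tcp_pos: [0.5103, -0.1226, 0.1922]
ee_rot: [180.0, 0.7, -27.6]
force: [-0.0, 0.0, 0.3]
gripper_width: 1.0
```

Run:
```python
from bat import *; from brd import *
m=r.camera_model("wrist"); s=r.sense(); print(tob(s["tcp_pos"]),s["tcp_pos"],s["ee_rot"]); im=r.capture("wrist"); cv2.imwrite("pics/w25.png",im)
np.save("pics/w25m.npy",m)
```

```text
[  -1.87791366 -105.12577685] [ 0.51028489 -0.12259681  0.19219883] [179.96960374   0.65510284 -27.55406535]
```

View pics/w25.png

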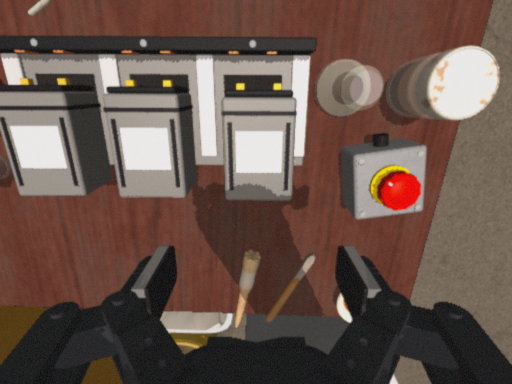

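Run:
```python
from bat import *; from brd import *
im=cv2.imread("pics/w25.png"); m=np.load("pics/w25m.npy",allow_pickle=True).item()
hsv=cv2.cvtColor(im,cv2.COLOR_BGR2HSV); k=cv2.inRange(hsv,(0,0,205),(180,40,255)); k[230:]=0
cs,_=cv2.findContours(k,cv2.RETR_EXTERNAL,cv2.CHAIN_APPROX_NONE)
for c in cs:
    if 600<cv2.contourArea(c)<4000:
        b=np.array([tob(onz(m,q[0],.07)) for q in c.astype(float)],np.float32); (cx,cy),wh,a=cv2.minAreaRect(b)
        print("label c",round(cx,1),round(cy,1),np.round(wh,1),"ang",round(a,1))
print("ribs",[tob(onz(m,(u,150),.017)).round(1) for u in (200,217,304)])
cv2.imwrite("pics/w25z.png",cv2.resize(im[30:210,180:330],None,fx=3.3,fy=3.3,interpolation=cv2.INTER_CUBIC))
```

```text
label c 27.8 -107.7 [39.6 44.3] ang 0.2
label c 30.3 -0.5 [39.3 44.4] ang 0.2
label c 32.0 100.6 [39.1 44.1] ang 0.2
label c 66.8 -143.6 [13.8 83.6] ang 89.9
label c 66.9 -60.3 [14.2 84.4] ang 89.9
label c 89.1 -287.6 [60.  57.1] ang 29.4
ribs [array([ 18.8, -41.5]), array([ 18.8, -60.9]), array([  19.1, -160.3])]
```

View pics/w25z.png

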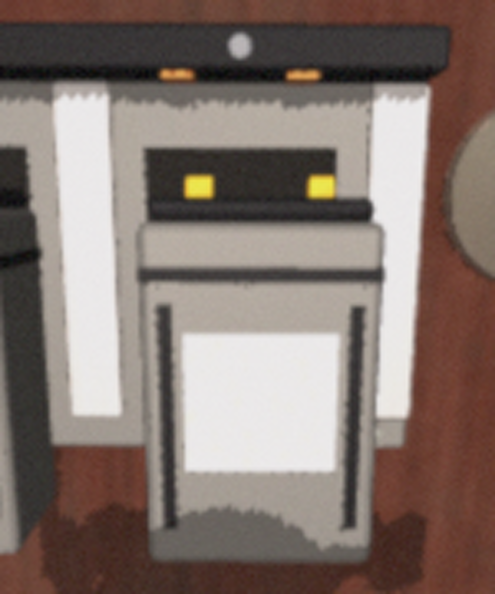

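```bash
python3 go.py $(python3 -c "from brd import *;print(*frb(30,-105))") .036 -27.8
```

```text
tcp [ 0.5114 -0.1222  0.1938] rpy [-179.98    0.52  -27.51] -> delta mm [ 32.5   0.9 157.5] roll 0.005 t 48.38 q [  24.   20.  -21.  105.    8.   57. -118.]
```

Call:
{"fn": "step_arm", "kwargs": {"moves": [[[20,1,30,0.005],[32,1,60,0.005],[32,1,90,0.005],[32,1,100,0.005],[32,1,100,0.005]]]}}

```text
time: 49.0
tcp_pos: [0.5388, -0.1369, 0.0941]
ee_rot: [-180.0, 0.5, -27.7]
force: [-0.0, -0.3, 0.9]
gripper_width: 1.001
```

Run:
```python
from bat import *; from brd import *
m=r.camera_model("wrist"); s=r.sense(); print(tob(s["tcp_pos"]),s["tcp_pos"],s["ee_rot"]); im=r.capture("wrist"); cv2.imwrite("pics/w26.png",im)
```

```text
[  30.06996069 -104.50070107] [ 0.53884191 -0.13693398  0.09411872] [-179.973107      0.50861152  -27.74251727]
```

View pics/w26.png

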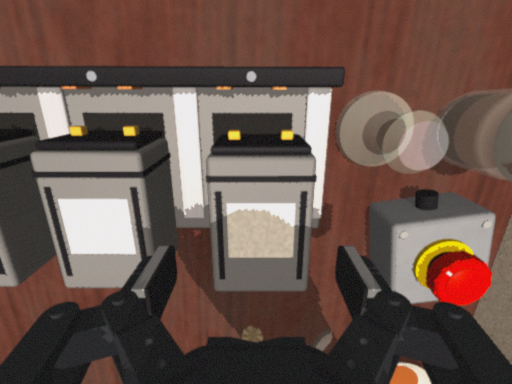

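Call:
{"fn": "step_arm", "kwargs": {"moves": [[[0,0,15,0],[0,0,30,0],[0,0,45,0],[0,0,55,0],[0,0,58,0]]]}}

```text
time: 49.68
tcp_pos: [0.5384, -0.1367, 0.0357]
ee_rot: [-180.0, 0.5, -27.7]
force: [-0.5, 0.5, -0.0]
gripper_width: 1.002
```

Run:
```python
from bat import *; from brd import *
m=r.camera_model("wrist"); s=r.sense(); print(tob(s["tcp_pos"]),s["tcp_pos"],s["ee_rot"]); im=r.capture("wrist"); cv2.imwrite("pics/w27.png",im)
```

```text
[  29.5446351  -104.53980379] [ 0.53835891 -0.13672373  0.03570199] [-179.97841125    0.52536889  -27.74603036]
```

View pics/w27.png

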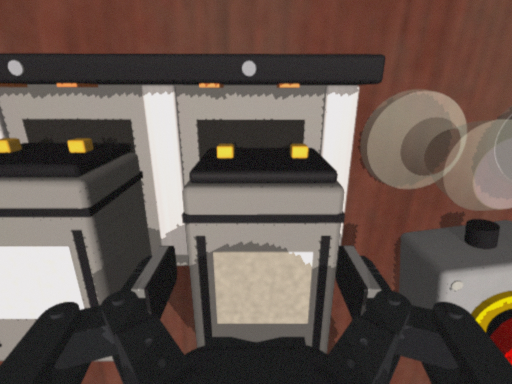

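Call:
{"fn": "step_arm", "kwargs": {"moves": [[[0,0,0,0],[0,0,0,0],[0,0,0,0]]], "fingers": 0.82}}

```text
time: 50.1
tcp_pos: [0.5384, -0.1374, 0.0361]
ee_rot: [180.0, 0.5, -27.8]
force: [-2.3, -3.4, 0.7]
gripper_width: 0.818
```

Call:
{"fn": "step_arm", "kwargs": {"moves": [[[0,-1,0,0],[0,-2,0,0],[0,-3,0,0],[0,-4,0,0],[0,-4,0,0]]]}}

```text
time: 50.72
tcp_pos: [0.5404, -0.1336, 0.0361]
ee_rot: [-180.0, 0.5, -27.8]
force: [0.1, -1.2, -0.3]
gripper_width: 0.819
```

Call:
{"fn": "step_arm", "kwargs": {"moves": [[[0,1,0,0],[0,1,0,0]]], "fingers": 1}}

```text
time: 50.98
tcp_pos: [0.5403, -0.1341, 0.0362]
ee_rot: [-180.0, 0.5, -27.7]
force: [0.3, 0.3, -0.8]
gripper_width: 1.0
```

Run:
```python
from bat import *; from brd import *
m=r.camera_model("wrist"); s=r.sense(); print(tob(s["tcp_pos"]),s["tcp_pos"],s["ee_rot"]); im=r.capture("wrist"); cv2.imwrite("pics/w28.png",im)
```

```text
[  29.99566951 -101.33400833] [ 0.54025211 -0.13409764  0.03623344] [-179.95527356    0.46172409  -27.74432973]
```

View pics/w28.png

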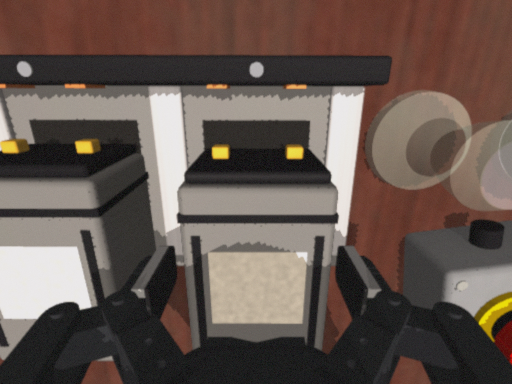

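Call:
{"fn": "step_arm", "kwargs": {"moves": [[[0,0,-30,0],[0,0,-80,0],[-40,0,-130,0],[-80,-40,-170,0],[-100,-80,-190,0]]]}}

```text
time: 51.65
tcp_pos: [0.4897, -0.0168, 0.2292]
ee_rot: [-179.9, 0.3, -27.8]
force: [1.3, 0.3, -0.1]
gripper_width: 1.003
```

Call:
{"fn": "step_arm", "kwargs": {"moves": [[[0,0,-10,0],[0,0,-20,0],[0,0,-20,0],[0,0,-20,0]]]}}

```text
time: 52.15
tcp_pos: [0.4895, -0.018, 0.2483]
ee_rot: [-180.0, 0.4, -27.9]
force: [-0.1, 0.5, 0.1]
gripper_width: 0.998
```

```bash
cat > lab.py <<'E'
from bat import *; from brd import *
import sys
m=r.camera_model("wrist"); s=r.sense(); print(tob(s["tcp_pos"]),s["tcp_pos"],s["ee_rot"]); im=r.capture("wrist"); cv2.imwrite(sys.argv[1],im)
hsv=cv2.cvtColor(im,cv2.COLOR_BGR2HSV); k=cv2.inRange(hsv,(0,0,205),(180,40,255)); k[230:]=0
cs,_=cv2.findContours(k,cv2.RETR_EXTERNAL,cv2.CHAIN_APPROX_NONE)
for c in cs:
    if 600<cv2.contourArea(c)<4000:
        b=np.array([tob(onz(m,q[0],.07)) for q in c.astype(float)],np.float32); (cx,cy),wh,a=cv2.minAreaRect(b)
        print("label c",round(cx,1),round(cy,1),np.round(wh,1),"ang",round(a,1))
E
python3 lab.py pics/w29.png; python3 go.py .4353 -.2452 .13 30
```

```text
[-69.0188946  -22.22208492] [ 0.48952191 -0.01795537  0.24834203] [-179.97070198    0.40373784  -27.94633012]
label c 27.8 -102.2 [44.4 40.5] ang 89.8
label c 30.2 -0.6 [44.5 40.4] ang 89.8
label c 31.7 100.2 [40.4 44.4] ang 0.0
label c 56.5 -47.2 [14.7 87. ] ang 89.8
label c 56.8 38.5 [14.6 87.1] ang 89.8
tcp [ 0.4894 -0.0178  0.2483] rpy [-179.97    0.42  -27.93] -> delta mm [ 59.5 226.3 117.8] roll -1.011 t 52.2 q [  16.   14.  -24.  105.    6.   63. -128.]
```

View pics/w29.png

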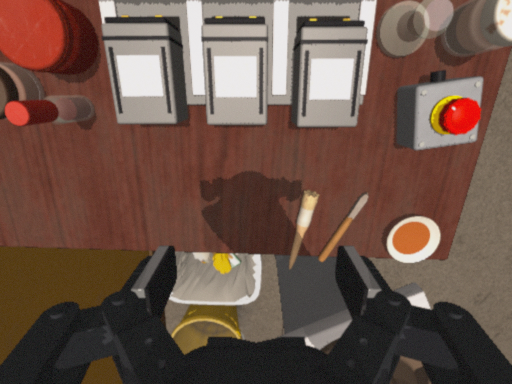

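Call:
{"fn": "step_arm", "kwargs": {"moves": [[[12,45,0,-0.18],[24,90,0,-0.36],[36,135,20,-0.54],[48,180,40,-0.72],[60,226,60,-0.88]]]}}

```text
time: 52.82
tcp_pos: [0.4354, -0.247, 0.1866]
ee_rot: [-179.6, 0.3, 22.8]
force: [1.1, -0.7, 0.7]
gripper_width: 1.0
```

Call:
{"fn": "step_arm", "kwargs": {"moves": [[[0,0,0,-0.1],[0,0,0,-0.1],[0,0,0,-0.1]]]}}

```text
time: 53.2
tcp_pos: [0.4356, -0.2465, 0.1866]
ee_rot: [-179.6, 0.2, 28.4]
force: [-0.6, -0.1, -0.0]
gripper_width: 0.999
```

```bash
python3 - <<'E'
from h import *
m=r.camera_model("wrist"); im=r.capture("wrist"); cv2.imwrite("pics/w30.png",im)
hsv=cv2.cvtColor(im,cv2.COLOR_BGR2HSV); k=cv2.inRange(hsv,(0,150,100),(8,255,255))|cv2.inRange(hsv,(172,150,100),(180,255,255))
n,l,s,c=cv2.connectedComponentsWithStats(k)
for i in range(1,n):
    if s[i,4]>60: print(s[i],c[i],onz(m,c[i],.073))
E
python3 go.py .4353 -.2452 .055 30
```

```text
[ 235  164   42   40 1227] [255.50366748 183.81173594] [ 0.43627656 -0.24471887  0.073     ]
tcp [ 0.4357 -0.2464  0.1868] rpy [-179.61    0.2    28.46] -> delta mm [  0.6  -0.4 131.8] roll -0.027 t 53.25 q [ 44.  19. -26. 109.  10.  55. -48.]
```

View pics/w30.png

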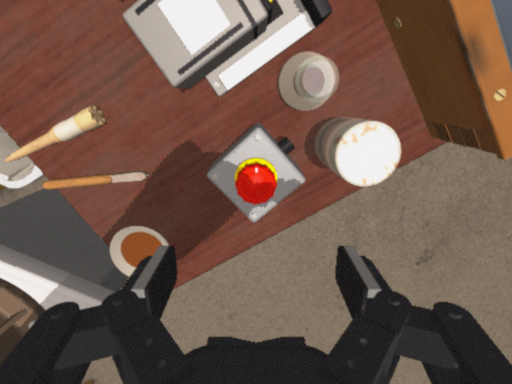

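Call:
{"fn": "step_arm", "kwargs": {"moves": [[[0.5,-0.5,30,0],[0.5,-0.5,60,0],[0.5,-0.5,90,0],[0.5,-0.5,105,0],[0.5,-0.5,105,0]]], "fingers": 0.75}}

```text
time: 53.88
tcp_pos: [0.4352, -0.2447, 0.0814]
ee_rot: [-179.5, 0.2, 28.5]
force: [0.9, -0.0, 1.3]
gripper_width: 0.748
```

```bash
python3 - <<'E'
from h import *
cv2.imwrite("pics/w31.png",r.capture("wrist"))
E
python3 go.py .4353 -.2452 .055 28.5
```

```text
tcp [ 0.4357 -0.245   0.0822] rpy [-179.62    0.19   28.48] -> delta mm [-0.4  0.1 27.2] roll -0.0 t 53.92 q [ 41.  26. -23. 115.  15.  42. -53.]
```

View pics/w31.png

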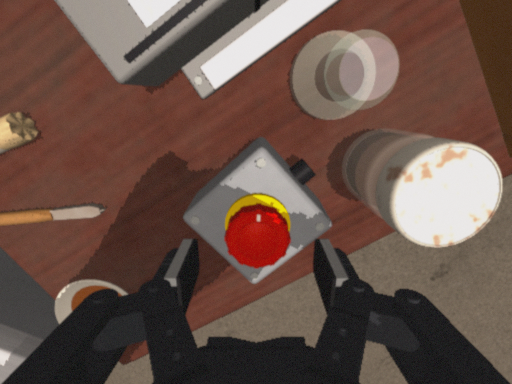

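Call:
{"fn": "step_arm", "kwargs": {"moves": [[[0,0.5,10,0],[0,0.5,18,0],[0,0.5,24,0],[0,0.5,26,0],[0,0.5,26.5,0]]]}}

```text
time: 54.55
tcp_pos: [0.4358, -0.2453, 0.0555]
ee_rot: [-179.6, 0.2, 28.5]
force: [-0.4, 0.8, -0.7]
gripper_width: 0.751
```

Call:
{"fn": "step_arm", "kwargs": {"moves": [[[0,0,0,0],[0,0,0,0],[0,0,0,0],[0,0,0,0]]], "fingers": 0.3}}

```text
time: 55.05
tcp_pos: [0.4358, -0.2452, 0.056]
ee_rot: [-179.6, 0.2, 28.5]
force: [-1.2, 1.2, 5.8]
gripper_width: 0.429
```

Run:
```python
from h import *
cv2.imwrite("pics/w32.png",r.capture("wrist")); s=r.sense(); print(s["gripper_width"],s["torque"],s["tcp_pos"])
```

```text
0.4294816145852279 [0.30755638 0.34780671 0.03780957] [ 0.43580842 -0.24519858  0.05604527]
```

View pics/w32.png

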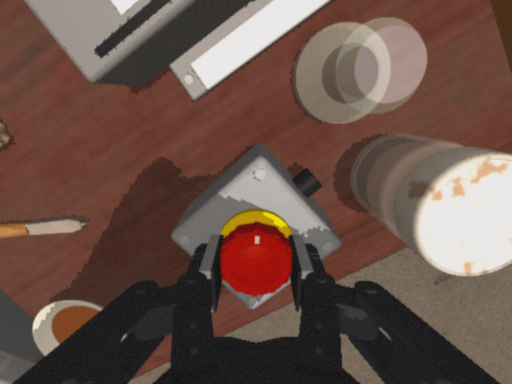

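Call:
{"fn": "step_arm", "kwargs": {"moves": [[[0,0,-0.7,0.1],[0,0,-1.5,0.2],[0,0,-2.2,0.3],[0,0,-3,0.4],[0,0,-3,0.4]]]}}

```text
time: 55.72
tcp_pos: [0.4358, -0.2451, 0.0593]
ee_rot: [-179.7, 0.3, 5.6]
force: [-1.3, 1.2, 2.7]
gripper_width: 0.428
```

Run:
```python
from h import *
cv2.imwrite("pics/w33.png",r.capture("wrist")[150:340,150:360]); s=r.sense(); print(s["gripper_width"],s["torque"],s["force"],s["tcp_pos"])
```

```text
0.42903353144254475 [ 0.21354766  0.31896736 -0.0168691 ] [-1.6501417   0.54725245  3.33459923] [ 0.43583451 -0.24515687  0.0592719 ]
```

View pics/w33.png

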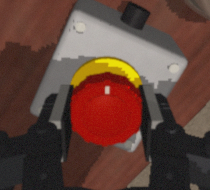

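Call:
{"fn": "step_arm", "kwargs": {"moves": [[[0,0,-0.8,0.1],[0,0,-1.5,0.2],[0,0,-2.2,0.3],[0,0,-3,0.4],[0,0,-3,0.4]]]}}

```text
time: 56.4
tcp_pos: [0.4358, -0.2451, 0.0623]
ee_rot: [-179.9, 0.4, -17.1]
force: [-0.0, 0.1, 0.6]
gripper_width: 0.429
```

Run:
```python
from h import *
s=r.sense(); print(s["gripper_width"],s["torque"],s["force"],s["tcp_pos"])
```

```text
0.42943999171733493 [0.12746755 0.08623313 0.02690297] [-0.04529665  0.11405528  0.55583692] [ 0.43583017 -0.24509187  0.06226977]
```

Call:
{"fn": "step_arm", "kwargs": {"moves": [[[0,0,0,0.03],[0,0,0,0.06],[0,0,0,0.06]]]}}

```text
time: 56.78
tcp_pos: [0.4358, -0.2451, 0.0623]
ee_rot: [-179.9, 0.4, -20.4]
force: [-1.2, 0.0, 0.9]
gripper_width: 0.427
```

Run:
```python
from h import *
cv2.imwrite("pics/w34.png",r.capture("wrist")[150:340,150:360]); s=r.sense(); print(s["gripper_width"],s["torque"],s["force"],s["tcp_pos"],s["ee_rot"])
```

```text
0.43057641717853923 [0.00636437 0.1642708  0.92354831] [-0.96394085 -0.45577374  0.70632628] [ 0.43580895 -0.24506173  0.06226171] [-179.9305224     0.41889907  -20.42677252]
```

View pics/w34.png

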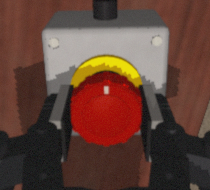

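Call:
{"fn": "step_arm", "kwargs": {"moves": [[[0,0,0,0],[0,0,0,0],[0,0,0,0]]], "fingers": 0.8}}

```text
time: 57.2
tcp_pos: [0.4359, -0.2451, 0.0623]
ee_rot: [-179.9, 0.4, -20.5]
force: [0.2, 0.6, -0.3]
gripper_width: 0.799
```

Call:
{"fn": "step_arm", "kwargs": {"moves": [[[0,0,-20,0],[0,0,-50,0],[-30,0,-90,0],[-60,0,-140,0],[-80,0,-180,0]]]}}

```text
time: 57.82
tcp_pos: [0.361, -0.2174, 0.2446]
ee_rot: [-179.9, 0.4, -20.5]
force: [0.3, 0.4, -0.1]
gripper_width: 0.8
```

Call:
{"fn": "step_arm", "kwargs": {"moves": [[[0,0,0,0],[0,0,0,0]]]}}

```text
time: 58.08
tcp_pos: [0.361, -0.2175, 0.2444]
ee_rot: [-179.9, 0.3, -20.5]
force: [-0.2, -0.6, -0.3]
gripper_width: 0.8
```

Run:
```python
from h import *
m=r.camera_model("wrist"); im=r.capture("wrist"); cv2.imwrite("pics/w35.png",cv2.resize(im[20:200,170:350],None,fx=3,fy=3,interpolation=cv2.INTER_CUBIC))
im=r.capture("scene"); cv2.imwrite("pics/s35.png",cv2.resize(im[150:300,120:420],None,fx=2.6,fy=2.6,interpolation=cv2.INTER_CUBIC))
a=cv2.imread("pics/scene0.png"); b=cv2.imread("pics/s3.png")
z=np.hstack([cv2.resize(q[165:235,340:410],None,fx=3.7,fy=3.7,interpolation=cv2.INTER_CUBIC) for q in(a,b,im)]); cv2.imwrite("pics/cmp.png",z)
```

```text
(no output)
```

View pics/w35.png

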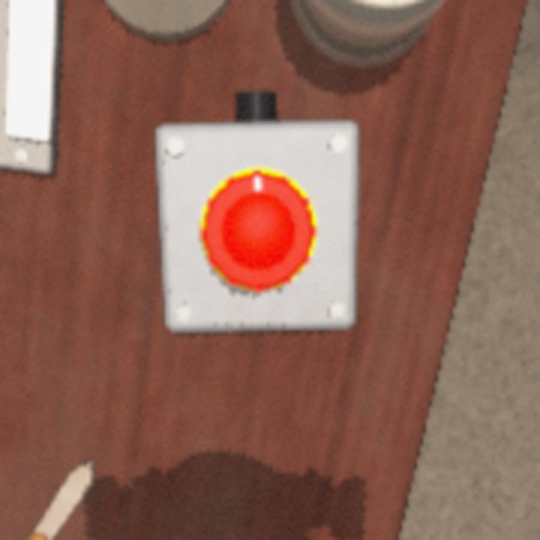

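View pics/s35.png

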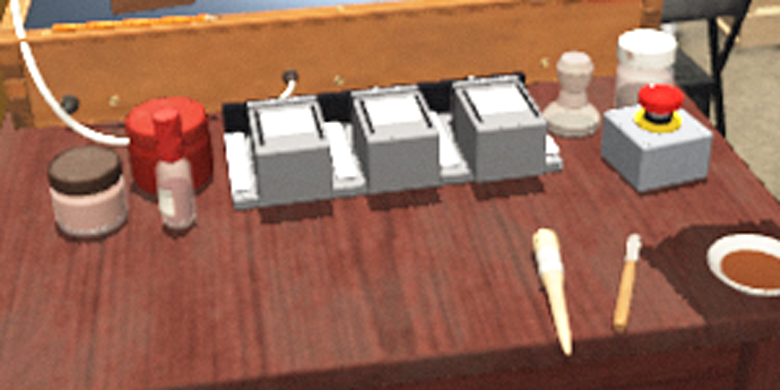

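View pics/cmp.png

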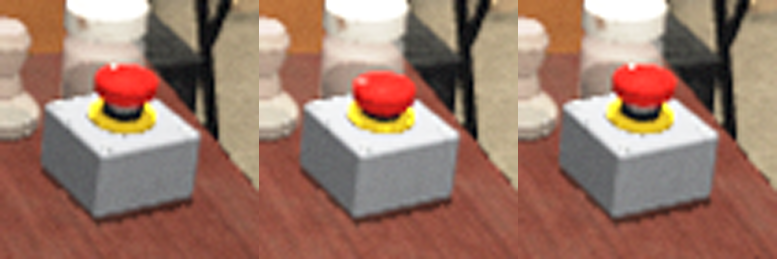

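```bash
python3 go.py .48 -.02 .25 -27.9
```

```text
tcp [ 0.3608 -0.2173  0.2436] rpy [-179.91    0.46  -20.47] -> delta mm [  42.6 -226.5   -6.4] roll 0.13 t 58.17 q [ 34.   6. -11. 114.   1.  60. -88.]
```

Call:
{"fn": "step_arm", "kwargs": {"moves": [[[0,-45,-3,0.03],[10,-90,-6,0.06],[20,-135,-6,0.09],[30,-180,-6,0.13],[42,-226,-6,0.13]]]}}

```text
time: 58.8
tcp_pos: [0.4797, -0.0189, 0.2482]
ee_rot: [180.0, 0.6, -28.0]
force: [-0.0, -0.4, 0.8]
gripper_width: 0.803
```

Call:
{"fn": "step_arm", "kwargs": {"moves": [[[0,0,0,0],[0,0,0,0]]]}}

```text
time: 59.05
tcp_pos: [0.4792, -0.0192, 0.2468]
ee_rot: [179.9, 0.7, -27.9]
force: [-0.1, -0.1, -0.0]
gripper_width: 0.801
```

```bash
python3 lab.py pics/w36.png
```

```text
[-77.57517815 -28.13544774] [ 0.4791957  -0.01919929  0.24680714] [179.91421752   0.74232368 -27.92442031]
label c 27.4 -102.2 [44.6 40.4] ang 89.8
label c 30.7 -0.7 [44.5 40.1] ang 89.8
label c 32.0 100.2 [44.6 40. ] ang 89.8
label c 51.1 -47.9 [14.7 77.3] ang 90.0
label c 51.4 37.7 [14.6 77.3] ang 89.8
```

View pics/w36.png

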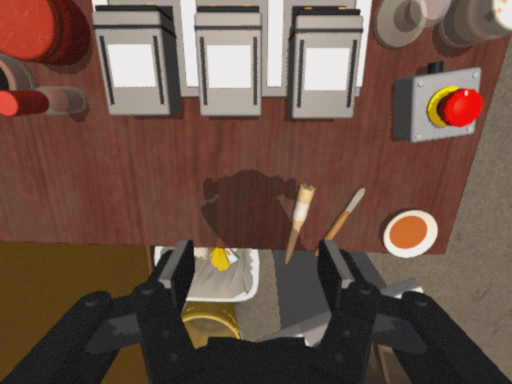

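The three labels are unmoved and square: y is about -102, -1 and +100 mm on the board, with angles within 0.2°. The button is up and nothing touches the scene, so I'm handing in.

```bash
python3 -c "
from station import r
print(r.job_done())"
```

```text
the job is handed in; nothing more can be done
None
```

The charging board is loaded, the stop button is up again, and the job was handed in at about 59 s.

- **Button down:** I pressed the cap until it stopped, at 18.5 N with the fingertips at 77 mm. The head had dropped and turned in the pictures.
- **Blocks:** All three batteries were carried low in front of the board, stood against the step, tipped in by pushing high on the broad face, and nudged about 8 mm deeper.
- **Button up:** I turned the head clockwise about 0.85 rad, until the torque rose at its end stop. In the scene picture its height matches the start.

**Last checks:**
- **Straightness:** the three block labels are square to the board within 0.2°.
- **Across the board:** they sit at about -102, -1 and +100 mm, against bay centres I measured near -101, -1 and +99 mm.
- **Depth:** block centres are about 35 to 39 mm behind the front edge.
- **Other things:** nothing else looked moved in the pictures; I did not measure their positions again.

**One thing disagreed:** after the third block was in, the right-bay block had slid about 5 mm sideways, close to its outer rib. I did not find out when or why. I re-centred it by closing the fingers around it and sliding it, without lifting, and it stayed put in the later looks.

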